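Find the full cam canister by its heft and tray it

TASK

One of the two identical canisters is full of spare cams and the other is almost empty, and you can only tell by their weight. Swing up the folded handle, heft a canister by it, and stand the full one gently and upright in the green tray with nothing else in it; the almost empty one must be left standing on the table where it was (if you hefted it, put it back within about 5 cm). Do not tip a canister over or disturb the other things on the table.

Things in the scene. Friction and masses are not known exactly. Their poses are not given: they have to be found in the camera images.
- can_a: aluminium screw-top canister A: closed cylinder 92 mm across, 95 mm high, yellow band; too wide for the gripper. One of the two weighs 0.62 to 0.87 kg (full), the other 0.23 to 0.33 kg; they look the same. Origin at the centre of its underside, z up. Its wire bail handle, 105 mm wide, is hinged on a line along the canister's y axis, crossing its own axis 78 mm above the underside
- can_b: aluminium screw-top canister B: closed cylinder 92 mm across, 95 mm high, yellow band; too wide for the gripper. One of the two weighs 0.62 to 0.87 kg (full), the other 0.23 to 0.33 kg; they look the same. Origin at the centre of its underside, z up. Its wire bail handle, 105 mm wide, is hinged on a line along the canister's y axis, crossing its own axis 78 mm above the underside
- handle_a (a point): centre of the black grip sleeve (12 mm thick, 64 mm long along the canister's y axis) on the bail of canister A, 62 mm from the hinge line. Folded, the sleeve is only 11 mm off the canister's side, too close for a finger between; with the bail straight up its centre is 140 mm above the canister's underside, 45 mm above the lid
- bail_a (a joint): angle of the bail of canister A: 0 folded out level along the canister's own -x (which points to the robot's right, -y, within 0.65 rad), pi/2 straight up, pi level on the far side; starts at 0 to 0.35. It swings with less than 1 N at the grip; stiff pivots hold it wherever it is left
- handle_b (a point): centre of the black grip sleeve (12 mm thick, 64 mm long along the canister's y axis) on the bail of canister B, 62 mm from the hinge line. Folded, the sleeve is only 11 mm off the canister's side, too close for a finger between; with the bail straight up its centre is 140 mm above the canister's underside, 45 mm above the lid
- bail_b (a joint): angle of the bail of canister B: 0 folded out level along the canister's own -x (which points to the robot's right, -y, within 0.65 rad), pi/2 straight up, pi level on the far side; starts at 0 to 0.35. It swings with less than 1 N at the grip; stiff pivots hold it wherever it is left
- tray_in (a point): centre of the inner floor of a fixed green steel tray, 150 mm square outside, walls 5 mm thick, 18 mm high above the table; the inner floor is 140 mm square and 5 mm above the table; x and y along its sides
- tray: the same green tray; origin at the centre of its underside
- padlock: blue enamel padlock lying flat, 45 x 50 x 22 mm body with a steel shackle reaching 59 mm ahead along +x; origin under the body's centre. Not part of the job: leave alone
- coin_cup: steel coin return cup, 72 mm across, 50 mm high, open; origin at the centre of its underside. Not part of the job: leave alone
- tube_key: silver tubular key lying flat, 55 mm long along x, 24 mm wide, 10 mm high; origin on the underside between bow and tube. Not part of the job: leave alone
- latch: matte black locker door latch lying flat, 70 x 24 x 16 mm, long side along x; origin at the centre of its underside. Not part of the job: leave alone
- screwdriver: screwdriver lying along its x axis, about 200 mm long, handle to -x; origin on the underside near the middle. Not part of the job: leave alone
- cam_lock: steel cam lock standing on its 28 mm face, 29 mm high, its cam reaching 28 mm to +x; origin at the centre of its underside. Not part of the job: leave alone
Things that resemble listed ones, but are neither listed nor needed, are in the scene too. Leave any red look-alike of the can_a alone.

How it is judged:
By the outcome, as a careful person would: the job done as asked, in the order asked, and still so for the second after the job is handed in, with the robot touching nothing.
It also fails if it takes over 72 s, if anything falls off the work surface, if the arm or the gripper's body presses on something with over 40 N, if the wrist force passes 120 N, or if a joint passes its speed limit or range.

ROBOT

A 7-joint arm with a two-finger parallel gripper is mounted at the origin on the work surface. World frame = base frame: x ahead of the robot, y to its left, z up, the work surface at z = 0. Lengths are in m, angles in rad, forces in N, time in s.
With the tool pointing down it reaches from about 0.4 to 0.85 m from the base axis. Payload 4.5 kg.
Tool frame: the origin (TCP) lies on the centre line of the jaws, within the pads' length; the fingertips stand 25 mm ahead of it and the grasp point (between the pads) lies 6 mm ahead of it; y points along the fingers, z is the direction in which the jaws open and shut, and the axes are right-handed (so a half turn about y gives the same grasp; the last joint's range is limited). The gripper opens to 88 mm and grips with 3 to 60 N. Pads are 18 mm wide; open, the fingers measure 123 mm over their backs; the gripper's body (75 mm by 187 mm) begins 45 mm behind the grasp point.
Start: joints at [1.329, 0.689, -0.195, 1.565, 0.157, 0.902, -0.215], TCP at [0.17, -0.601, 0.264] pointing down, gripper open.
Joint ranges: [-3.01, 3.01], [-0.46, 2.08], [-1.47, 1.51], [0.13, 2.56], [-1, 4.14], [0.04, 2.09], [-2.66, 2.66]. Speed limits (rad/s): [2.57, 2.57, 3.14, 3.14, 3.14, 3.14, 3.14].

INTERFACE

Orientations are given as a 3x3 rotation matrix whose columns are the frame's x, y, z axes.
In Python, from bench import * gives the robot as it stands.
- The arm moves only by the tool apply_moves, never from a script. Its argument "steps" is a list of rows, each a list of 7 numbers: the shift along the tool's x, y, z in m, then the turn, a rotation vector about the tool's x, y, z in rad, then the finger opening in m, from 0 to 0.0881. A call has 1 to 12 rows; each row is the pose to reach, as a shift and turn from the pose commanded when the call began, along the tool's axes at that moment; what a row does not reach only later rows make up. A row lasts 1/12 s, in which the tool goes at most 41.7 mm and 7.16 degrees, less where a joint would pass 70% of its speed; a pose out of reach is approached as far as the arm can. A call with a gripper value outside its range is refused whole. The fingers move at their own pace and stop on an object; the grip force is fixed at half the most. Time passes only in rows, so rows that repeat a pose let the fingers close. It gives the time, the measured TCP pose, the force and the opening at its end, in the units of the state.
- sense(): the state, without advancing time (a new reading comes with each control period).
- grab_frame(name): name is "side" or "top"; returns a dict with "pixels" (480x640x3 uint8, red, green, blue), "fovy" (degrees; the focal length in pixels is half the picture's height over the tangent of half this angle, whatever the lens; pixels are square), "cx", "cy" (the principal point, pixels), "R" (3x3) and "t" (3): a world point X has camera coordinates R X + t. Camera axes: x right, y down, z forward; pixel columns grow to the right and rows downward; lengths in m; the calibration is good to about 2 mm. A picture is of the moment at which its call begins. There is no depth.
- sign_off(): hands the job in, once; it reports no verdict.
The state is a dict: "time_s": time; "joints": joint angles; "qvel": joint speeds; "effort": joint torques, N m; "tool_pos": TCP position; "tool_rot": TCP orientation; "contact_force": force on the tool from outside, world axes, zero at the start; "torque": the same for the moment, N m; "gripper_width": opening from 0.0 (shut) to 1.0 (fully open).
Only numpy, scipy, OpenCV 4.12 (cv2) and the standard library are available. Lean on these libraries where they do the work, as an engineer would, in place of code of your own. Each camera call takes 0.05 s, during which the arm holds its last target.

## Working session

There is one attempt and no reset: what is moved stays moved. The work goes in short steps, Python scripts to look and compute and a tool call to move; the robot and the scene stay as the last step left them, time stands still between calls to the robot, and variables do not carry over. Pictures are saved under pics/ and viewed, and the job is handed in when it is done.

Besides the shell and the picture viewer there is one more tool, called after "Emit:" as name([rows], argument=value, ...), one row to a line, values as JSON. apply_moves: Moves the arm, as the interface text tells. Its arguments: {"type":"object","properties":{"steps":{"type":"array","items":{"type":"array","items":{"type":"number"}}}},"required":["steps"]}

```bash
mkdir -p pics; ls
python3 - <<'E'
from bench import *
import cv2,numpy as np
s=sense();print(s)
for n in("top","side"):
    f=grab_frame(n);cv2.imwrite(f"pics/{n}0.png",f["pixels"][:,:,::-1]);print(n,f["fovy"],f["cx"],f["cy"],f["R"],f["t"])
E
```

```text
pics
{'time_s': 0.0, 'joints': array([ 1.32880659,  0.68997062, -0.19450814,  1.56633766,  0.15729964,
        0.90251755, -0.21513763]), 'qvel': array([-0.00120585, -0.0008666 ,  0.00156828, -0.00033502,  0.00062979,
       -0.00099875,  0.00132035]), 'effort': array([-1.00458747e-03, -5.27562439e+01, -1.26698121e+00, -1.53428024e+01,
       -5.26273577e-02,  6.56740231e-03,  1.36964923e-04]), 'tool_pos': array([ 0.16998235, -0.60082783,  0.26291989]), 'tool_rot': array([[-9.62199167e-01, -6.35920029e-04,  2.72346028e-01],
       [-2.72346734e-01,  1.72855101e-03, -9.62197624e-01],
       [ 1.41116738e-04, -9.99998304e-01, -1.83640109e-03]]), 'contact_force': array([0.51104701, 0.04266997, 0.4898283 ]), 'torque': array([-0.02932256, -0.02472221, -0.01167143]), 'gripper_width': 1.0009375681992572}
top 49.573955490082014 322.18403747468926 235.51674426589443 [[ 0.00924096 -0.99975158 -0.02028272]
 [-0.99221756 -0.00664877 -0.12433866]
 [ 0.12417291  0.02127388 -0.99203251]] [0.01317787 0.57638598 1.33366139]
side 57.483557913413684 320.47256691120083 238.26852278144602 [[ 0.99511079 -0.09682287 -0.01948975]
 [-0.06798191 -0.52833792 -0.84630816]
 [ 0.07164481  0.84349533 -0.53233696]] [-0.54309414  0.11990282  1.15487027]
```

View pics/top0.png

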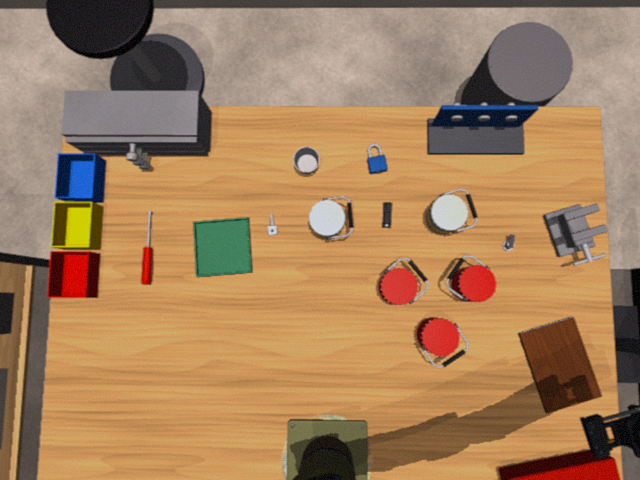

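View pics/side0.png

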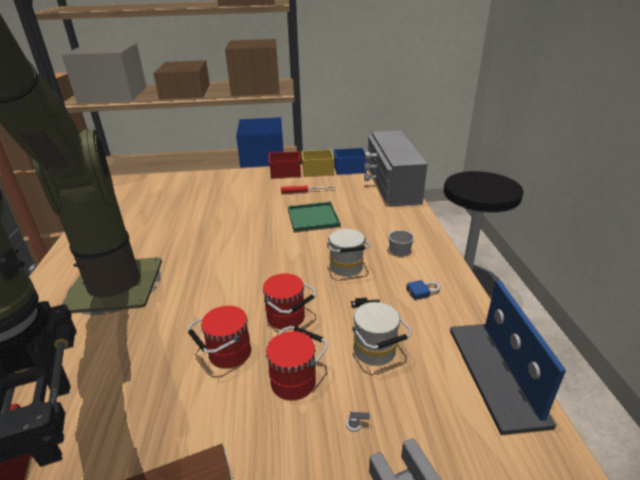

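The top view shows two aluminium canisters at (328,218) and (449,214), each with a yellow band in the side view at (347,255) and (376,335). The three red cans at (400,286), (474,283) and (439,337) are look-alikes to leave alone. The green tray is at (223,247). Next I'll enlarge the crops and measure.

```bash
cat > h.py <<'E'
from bench import *
import cv2,numpy as np
def ray(f,u,v):
    fl=240/np.tan(np.radians(f["fovy"]/2))
    d=np.array([(u-f["cx"])/fl,(v-f["cy"])/fl,1.]);R=np.array(f["R"]);t=np.array(f["t"])
    return -R.T@t,R.T@d
def onz(f,u,v,z):
    o,d=ray(f,u,v);return (o+d*(z-o[2])/d[2])
def two(f,p,g,q):
    o1,d1=ray(f,*p);o2,d2=ray(g,*q)
    d1/=np.linalg.norm(d1);d2/=np.linalg.norm(d2)
    k=np.linalg.lstsq(np.stack([d1,-d2],1),o2-o1,rcond=None)[0]
    a=o1+k[0]*d1;b=o2+k[1]*d2
    return (a+b)/2,np.linalg.norm(a-b)
def proj(f,X):
    fl=240/np.tan(np.radians(f["fovy"]/2));c=np.array(f["R"])@X+np.array(f["t"])
    return np.array([f["cx"]+fl*c[0]/c[2],f["cy"]+fl*c[1]/c[2]])
def crop(f,x0,y0,w,h,k,name):
    cv2.imwrite(name,cv2.resize(f["pixels"][y0:y0+h,x0:x0+w,::-1],None,fx=k,fy=k,interpolation=cv2.INTER_CUBIC))
E
python3 - <<'E'
from h import *
f=grab_frame("top");g=grab_frame("side")
crop(f,300,180,190,70,4,"pics/ct.png");crop(g,310,215,120,160,3.75,"pics/cs.png")
hsv=cv2.cvtColor(f["pixels"],cv2.COLOR_RGB2HSV)
# tray
m=cv2.inRange(hsv,(50,80,30),(85,255,255));n,l,st,c=cv2.connectedComponentsWithStats(m)
i=1+np.argmax(st[1:,4]);cn=cv2.findContours((l==i).astype('u1'),0,2)[0][0];r=cv2.minAreaRect(cn)
print("tray",r);b=cv2.boxPoints(r);P=np.array([onz(f,*p,.018) for p in b]);print(P.round(4),P.mean(0),[np.linalg.norm(P[k]-P[k-1]) for k in range(4)])
# lids
m=cv2.inRange(hsv,(0,0,150),(180,60,255))
for (x0,x1) in((305,348),(428,469)):
    mm=np.zeros_like(m);mm[190:240,x0:x1]=m[190:240,x0:x1]
    n,l,st,c=cv2.connectedComponentsWithStats(mm);i=1+np.argmax(st[1:,4])
    lm=cv2.morphologyEx((l==i).astype('u1'),cv2.MORPH_OPEN,np.ones((9,9)))
    cn=max(cv2.findContours(lm,0,1)[0],key=len);e=cv2.fitEllipse(cn);print("lid",e,onz(f,*e[0],.095).round(4))
# sleeves: dark
v=hsv[:,:,2]
for nm,(y0,y1,x0,x1) in dict(L=(195,240,342,358),R=(185,225,462,482)).items():
    mm=np.zeros_like(m);mm[y0:y1,x0:x1]=(v[y0:y1,x0:x1]<45)*255
    n,l,st,c=cv2.connectedComponentsWithStats(mm);i=1+np.argmax(st[1:,4])
    r=cv2.minAreaRect(cv2.findContours((l==i).astype('u1'),0,1)[0][0]);print(nm,st[i],r)
E
```

```text
tray ((221.97430419921875, 246.59738159179688), (55.03693389892578, 55.20680236816406), 86.34777069091797)
[[0.6159 0.3675 0.018 ]
 [0.6264 0.2189 0.018 ]
 [0.4789 0.2055 0.018 ]
 [0.4683 0.3522 0.018 ]] [0.54736264 0.2860083  0.018     ] [np.float64(0.14836108273740714), np.float64(0.14899838651266495), np.float64(0.14811415737574843), np.float64(0.14700993798193068)]
lid ((326.5023193359375, 217.36944580078125), (34.03981399536133, 35.72010803222656), 88.86314392089844) [0.6153 0.006  0.095 ]
lid ((449.13726806640625, 211.9316864013672), (34.25177764892578, 35.753265380859375), 132.26414489746094) [ 0.631  -0.3033  0.095 ]
L [348 204   4  23  47] ((349.3902587890625, 215.01217651367188), (22.196741104125977, 2.5399253368377686), 83.6598129272461)
R [467 195   9  22  42] ((470.9216003417969, 205.52772521972656), (22.465356826782227, 1.719570279121399), 70.55996704101562)
```

View pics/ct.png

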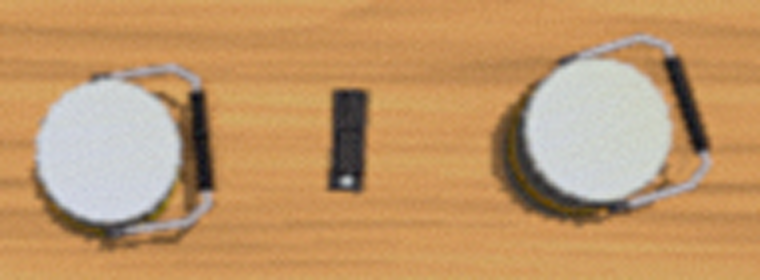

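View pics/cs.png

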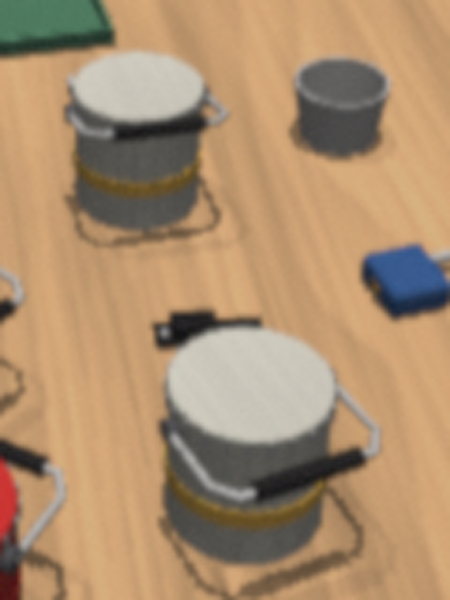

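The enlarged crops confirm that both are plain aluminium with yellow bands. Their bails are folded to image right (-y), with sleeves at top-view pixels (350.5,215) and (472,206). Next I'll triangulate the sleeves.

Run:
```python
from h import *
f=grab_frame("top");g=grab_frame("side")
T=lambda x,y:(300+(x-1.5)/4,180+(y-1.5)/4)
S=lambda x,y:(310+(x-1.4)/3.75,215+(y-1.4)/3.75)
C=dict(L=(T(202,141),S(160,130),T(196,92),T(207,190),(.615,.006)),R=(T(687,104),S(308,476),T(671,59),T(703,150),(.631,-.3033)))
for k,(a,b,e1,e2,c) in C.items():
    p,d=two(f,a,g,b);z=p[2];E1=onz(f,*e1,z);E2=onz(f,*e2,z);y=(E1-E2);
    print(k,"sleeve",p.round(4),"gap",d.round(4),"len",np.linalg.norm(y).round(4),"ends",E1.round(4),E2.round(4))
    yaw=np.arctan2(-y[0],y[1]);m=(E1+E2)/2
    v=p[:2]-np.array(c);print(" yaw sleeve",np.degrees(np.arctan2(y[1],y[0])).round(1),"centre->sleeve dir",np.degrees(np.arctan2(v[1],v[0])).round(1),"rad",np.hypot(*v).round(4))
for n,l in(("L",(326.5,217.4)),("R",(449.1,211.9))):
  print(onz(f,*l,.095))
# side lid centres
hs=cv2.cvtColor(g["pixels"],cv2.COLOR_RGB2HSV)
for nm,pt in dict(L=(346,238),R=(377,317)).items():
    m=cv2.inRange(hs,(0,0,140),(180,50,255));n,l,st,c=cv2.connectedComponentsWithStats(m)
    i=l[pt[1],pt[0]];lm=cv2.morphologyEx((l==i).astype('u1'),cv2.MORPH_OPEN,np.ones((7,7)))
    cn=max(cv2.findContours(lm,0,1)[0],key=len);e=cv2.fitEllipse(cn);print(nm,e,onz(g,*e[0],.095).round(4))
```

```text
L sleeve [ 0.6228 -0.0538  0.0923] gap 0.0006 len 0.0633 ends [ 0.654  -0.0499  0.0923] [ 0.5911 -0.0571  0.0923]
 yaw sleeve 6.5 centre->sleeve dir -82.6 rad 0.0603
R sleeve [ 0.651  -0.364   0.0787] gap 0.001 len 0.0619 ends [ 0.6797 -0.3545  0.0787] [ 0.6208 -0.3732  0.0787]
 yaw sleeve 17.7 centre->sleeve dir -71.8 rad 0.0639
[0.61519354 0.00600937 0.095     ]
[ 0.63109014 -0.30322191  0.095     ]
L ((346.4950866699219, 237.74073791503906), (17.425212860107422, 32.74943923950195), 90.87579345703125) [ 0.616  -0.0019  0.095 ]
R ((376.5069885253906, 317.3527526855469), (29.415571212768555, 44.237361907958984), 96.50069427490234) [ 0.6317 -0.3102  0.095 ]
```

```bash
cat >> h.py <<'E'
from scipy.spatial.transform import Rotation as Ro
def pose(o_deg,tilt_deg):
    "tool pose with z (jaw) along horizontal outward dir o, tilted so tips point inward by tilt from straight down"
    a=np.radians(o_deg);t=np.radians(tilt_deg);o=np.array([np.cos(a),np.sin(a),0]);dn=np.array([0,0,-1.])
    y=np.cos(t)*dn-np.sin(t)*o; z=np.cos(t)*o+np.sin(t)*dn
    return np.stack([np.cross(y,z),y,z],1)
def rel(p,R,s=None,p0=None,R0=None):
    s=s or sense();R0=np.array(s["tool_rot"]) if R0 is None else R0;p0=s["tool_pos"] if p0 is None else p0
    return np.r_[R0.T@(np.array(p)-p0),Ro.from_matrix(R0.T@R).as_rotvec()].round(4)
E
python3 - <<'E'
from h import *
f=grab_frame("top")
for n,p in dict(camlock=(509,242),vise=(575,235),board=(560,365),latch=(387,214),key=(272,226)).items(): print(n,onz(f,*p,.02).round(3))
R=pose(-72.2,45);H=np.array([.6315,-.3035,.078]);o=np.array([np.cos(np.radians(-72.2)),np.sin(np.radians(-72.2)),0]);up=np.array([0,0,1.])
d=R[:,1];n=-R[:,2];print(d,n)
sl=np.array([.651,-.364,.0787])
base=sl-d*.013-n*.0235
print("contact",base)
for nm,p in dict(far=base-d*.12-n*.02,stand=base-n*.02).items(): print(nm,p.round(3),rel(p,R))
E
```

```text
camlock [ 0.564 -0.476  0.02 ]
vise [ 0.584 -0.65   0.02 ]
board [ 0.248 -0.595  0.02 ]
latch [ 0.637 -0.155  0.02 ]
key [0.603 0.153 0.02 ]
[-0.21615922  0.67325715 -0.70710678] [-0.21615922  0.67325715  0.70710678]
contact [ 0.65888981 -0.38857389  0.07127538]
far [ 0.689 -0.483  0.142] [-0.5316  0.1216  0.0274 -0.785  -0.033  -0.0137]
stand [ 0.663 -0.402  0.057] [-0.5287  0.2065 -0.0573 -0.785  -0.033  -0.0137]
```

Emit:
apply_moves([
  [-0.26, -0.04, 0.01, 0, 0, 0, 0],
  [-0.26, -0.04, 0.01, 0, 0, 0, 0],
  [-0.26, -0.04, 0.01, 0, 0, 0, 0],
  [-0.26, -0.04, 0.01, 0, 0, 0, 0],
  [-0.26, -0.04, 0.01, 0, 0, 0, 0],
  [-0.26, -0.04, 0.01, 0, 0, 0, 0],
  [-0.53, -0.04, 0.027, -0.4, -0.033, 0, 0],
  [-0.53, -0.04, 0.027, -0.4, -0.033, 0, 0],
  [-0.53, -0.04, 0.027, -0.4, -0.033, 0, 0],
  [-0.53, -0.04, 0.027, -0.785, -0.033, -0.014, 0],
  [-0.53, -0.04, 0.027, -0.785, -0.033, -0.014, 0],
  [-0.53, -0.04, 0.027, -0.785, -0.033, -0.014, 0],
])

```text
time_s: 1.35
tool_pos: [0.5735, -0.515, 0.2868]
tool_rot: [[-0.969, -0.08, 0.234], [-0.246, 0.429, -0.869], [-0.03, -0.9, -0.435]]
contact_force: [0.7, -3.9, 0.8]
gripper_width: 0.12
```

```bash
cat > st.py <<'E'
from h import *
s=sense();print(s["time_s"],s["tool_pos"].round(4),s["joints"].round(2),s["contact_force"].round(2),s["gripper_width"]);print(s["tool_rot"].round(3))
E
python3 st.py
```

```text
1.35 [ 0.5735 -0.515   0.2868] [ 0.77  1.25  0.    0.23 -0.29  2.02 -0.62] [ 0.69 -3.93  0.8 ] 0.12004652725331003
[[-0.969 -0.08   0.234]
 [-0.246  0.429 -0.869]
 [-0.03  -0.9   -0.435]]
```

Run:
```python
from h import *
R=pose(-83.5,40);d=R[:,1];n=-R[:,2]
sl=np.array([.6228,-.0538,.0923])
base=sl-d*.013-n*.0235
print("contact",base,d,n)
for nm,p in dict(high=base-d*.1-n*.03+[0,0,.15],far=base-d*.1-n*.02,stand=base-n*.02).items(): print(nm,p.round(3),rel(p,R))
```

```text
contact [ 0.62578384 -0.07998885  0.08715307] [-0.07276562  0.63865568 -0.76604444] [-0.08671869  0.7611202   0.64278761]
high [ 0.636 -0.167  0.294] [-0.146   0.1374 -0.2916 -0.2453  0.13    0.0478]
far [ 0.635 -0.159  0.151] [-0.1427  0.2699 -0.236  -0.2453  0.13    0.0478]
stand [ 0.628 -0.095  0.074] [-0.149   0.3668 -0.2599 -0.2453  0.13    0.0478]
```

Emit:
apply_moves([
  [-0.146, 0.137, -0.292, 0, 0.13, 0.05, 0],
  [-0.146, 0.137, -0.292, 0, 0.13, 0.05, 0],
  [-0.146, 0.137, -0.292, 0, 0.13, 0.05, 0],
  [-0.146, 0.137, -0.292, 0, 0.13, 0.05, 0],
  [-0.146, 0.137, -0.292, -0.245, 0.13, 0.05, 0],
  [-0.146, 0.137, -0.292, -0.245, 0.13, 0.05, 0],
  [-0.146, 0.137, -0.292, -0.245, 0.13, 0.05, 0],
  [-0.146, 0.137, -0.292, -0.245, 0.13, 0.05, 0],
  [-0.146, 0.137, -0.292, -0.245, 0.13, 0.05, 0],
  [-0.146, 0.137, -0.292, -0.245, 0.13, 0.05, 0],
  [-0.146, 0.137, -0.292, -0.245, 0.13, 0.05, 0],
  [-0.146, 0.137, -0.292, -0.245, 0.13, 0.05, 0],
])

```text
time_s: 2.35
tool_pos: [0.6351, -0.1652, 0.294]
tool_rot: [[-0.993, -0.074, 0.087], [-0.114, 0.639, -0.761], [0.001, -0.766, -0.643]]
contact_force: [-0.5, -1.0, 0.0]
gripper_width: 0.003
```

```bash
python3 st.py
python3 - <<'E'
from h import *
f=grab_frame("side");cv2.imwrite("pics/s2.png",f["pixels"][:,:,::-1])
R=pose(-83.5,40);d=R[:,1];n=-R[:,2]
sl=np.array([.6228,-.0538,.0923])
base=sl-d*.013-n*.0235
for nm,p in dict(far=base-d*.1-n*.02,stand=base-n*.02).items(): print(nm,p.round(3),rel(p,R))
E
```

```text
2.35 [ 0.6351 -0.1652  0.294 ] [ 0.49  0.91 -0.12  1.16 -0.5   1.46 -0.91] [-0.45 -0.98  0.01] 0.002823465553087848
[[-0.993 -0.074  0.087]
 [-0.114  0.639 -0.761]
 [ 0.001 -0.766 -0.643]]
far [ 0.635 -0.159  0.151] [-1.000e-03  1.145e-01  8.570e-02 -5.000e-04 -2.300e-03 -1.000e-04]
stand [ 0.628 -0.095  0.074] [-1.000e-03  2.145e-01  8.560e-02 -5.000e-04 -2.300e-03 -1.000e-04]
```

View pics/s2.png

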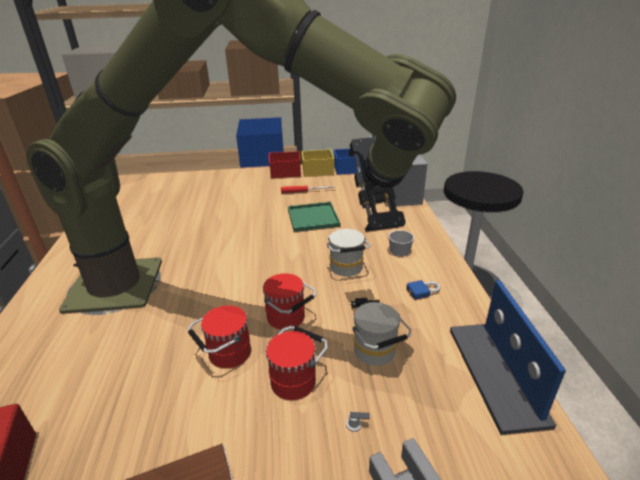

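The side view shows the closed gripper at about (385,205), tilted and above the left canister (347,250), with the way clear. Now I'll move down to just below the sleeve.

Emit:
apply_moves([
  [0, 0.038, 0.029, 0, 0, 0, 0],
  [0, 0.076, 0.058, 0, 0, 0, 0],
  [0, 0.114, 0.086, 0, 0, 0, 0],
  [0, 0.134, 0.086, 0, 0, 0, 0],
  [0, 0.154, 0.086, 0, 0, 0, 0],
  [0, 0.174, 0.086, 0, 0, 0, 0],
  [0, 0.194, 0.086, 0, 0, 0, 0],
  [0, 0.214, 0.086, 0, 0, 0, 0],
  [0, 0.214, 0.086, 0, 0, 0, 0],
])

```text
time_s: 3.15
tool_pos: [0.6245, -0.0928, 0.0718]
tool_rot: [[-0.994, -0.078, 0.082], [-0.113, 0.642, -0.758], [0.006, -0.763, -0.647]]
contact_force: [-0.5, 0.7, 0.0]
gripper_width: 0.004
```

```bash
python3 st.py
python3 - <<'E'
from h import *
f=grab_frame("side");crop(f,280,150,160,120,5,"pics/s3.png")
f=grab_frame("top");crop(f,280,150,160,120,4,"pics/t3.png")
E
```

```text
3.15 [ 0.6245 -0.0928  0.0718] [ 0.43  1.14 -0.17  1.4  -0.55  1.03 -0.74] [-0.5   0.75  0.04] 0.004301396373779594
[[-0.994 -0.078  0.082]
 [-0.113  0.642 -0.758]
 [ 0.006 -0.763 -0.647]]
```

View pics/s3.png

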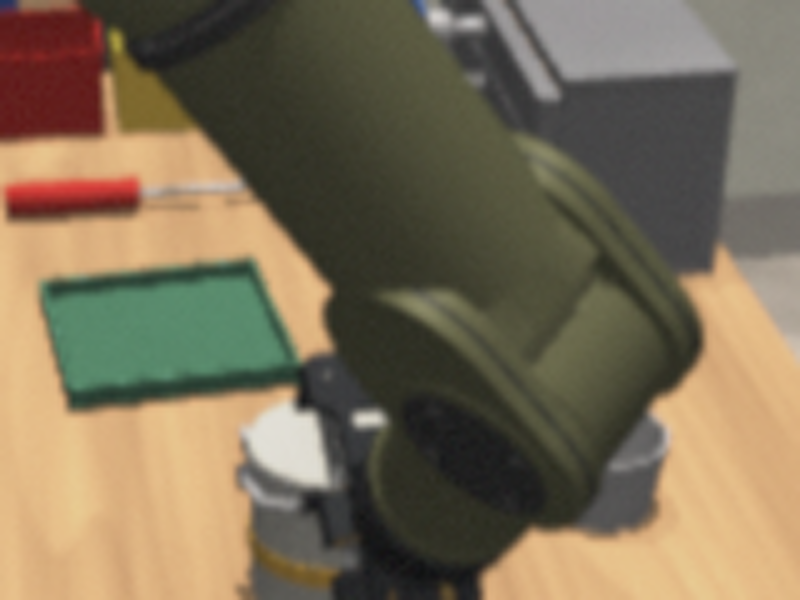

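View pics/t3.png

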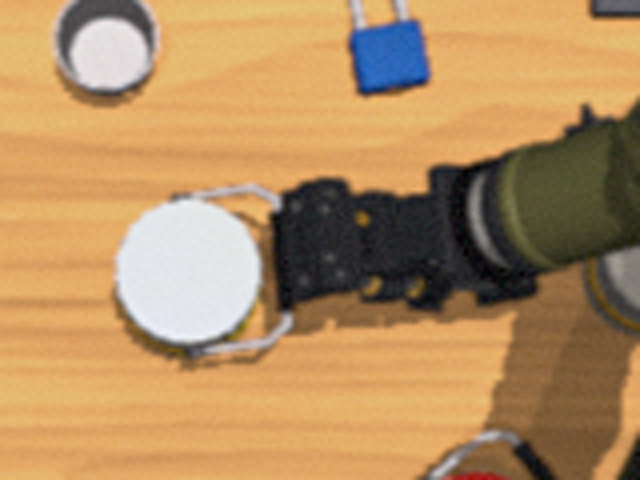

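The top view shows the finger tips just outside the sleeve, with the bail wires at crop (270,190) and (285,330), and no contact force. Next I'll compute the arc that swings the bail up.

Run:
```python
from h import *
R=pose(-83.5,40);d=R[:,1];n=-R[:,2];o=np.array([np.cos(np.radians(-83.5)),np.sin(np.radians(-83.5)),0])
H=np.array([.6155,.006,.078])
for ph in np.r_[.1:1.6:.125]:
    sl=H+.062*(o*np.cos(ph)+np.array([0,0,np.sin(ph)]));print(ph.round(3),rel(sl-d*.013-n*.0235,R)[:3])
```

```text
0.1 [-0.0004  0.0056 -0.0141]
0.225 [-0.0004  0.0006 -0.02  ]
0.35 [-0.0004 -0.0037 -0.0264]
0.475 [-0.0003 -0.0071 -0.0334]
0.6 [-0.0003 -0.0097 -0.0407]
0.725 [-0.0003 -0.0113 -0.0483]
0.85 [-0.0003 -0.0119 -0.056 ]
0.975 [-0.0002 -0.0116 -0.0637]
1.1 [-0.0002 -0.0104 -0.0713]
1.225 [-0.0002 -0.0081 -0.0788]
1.35 [-0.0002 -0.005  -0.0859]
1.475 [-0.0002 -0.001  -0.0925]
```

Emit:
apply_moves([
  [0, 0.003, -0.014, 0, 0, 0, 0],
  [0, 0, -0.02, 0, 0, 0, 0],
  [0, -0.004, -0.026, 0, 0, 0, 0],
  [0, -0.007, -0.033, 0, 0, 0, 0],
  [0, -0.01, -0.041, 0, 0, 0, 0],
  [0, -0.011, -0.048, 0, 0, 0, 0],
  [0, -0.012, -0.056, 0, 0, 0, 0],
  [0, -0.012, -0.064, 0, 0, 0, 0],
])

```text
time_s: 3.92
tool_pos: [0.6223, -0.0524, 0.1262]
tool_rot: [[-0.994, -0.073, 0.086], [-0.113, 0.64, -0.76], [0.0, -0.765, -0.644]]
contact_force: [0.7, 1.3, -1.1]
gripper_width: 0.005
```

```bash
python3 st.py
python3 - <<'E'
from h import *
f=grab_frame("side");crop(f,280,150,160,120,5,"pics/s4.png")
f=grab_frame("top");crop(f,280,150,160,120,4,"pics/t4.png")
E
```

```text
3.9167 [ 0.6223 -0.0524  0.1262] [ 0.39  1.04 -0.19  1.47 -0.57  1.01 -0.79] [ 0.7   1.35 -1.08] 0.004653786922274321
[[-0.994 -0.073  0.086]
 [-0.113  0.64  -0.76 ]
 [ 0.    -0.765 -0.644]]
```

View pics/s4.png

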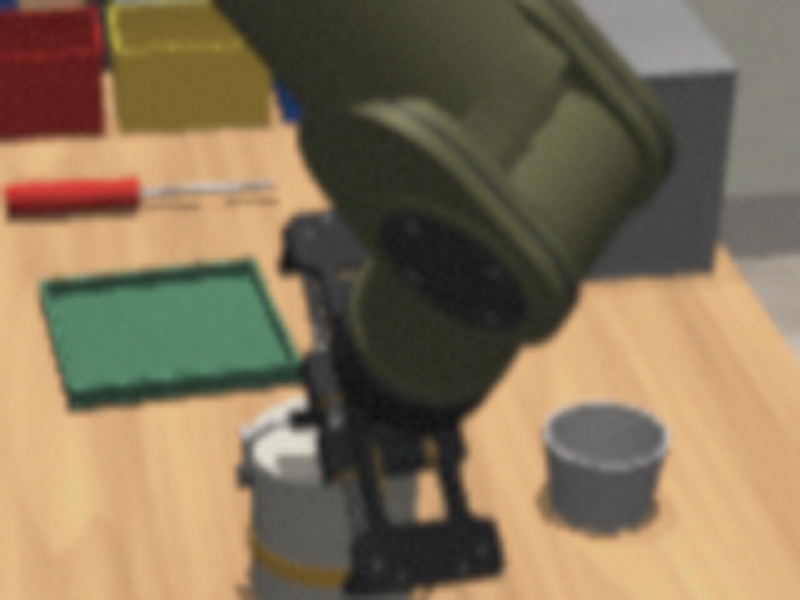

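View pics/t4.png

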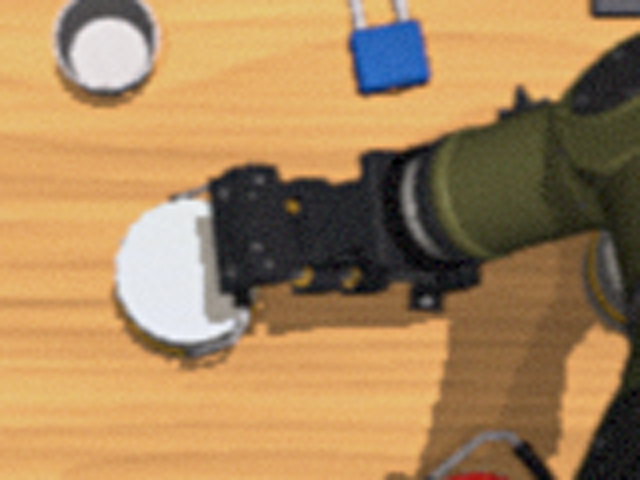

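The bail is rising: its wire at (265,425) in the side crop now slopes up, and the can hasn't moved (lid edge unchanged). I'll continue the arc.

Emit:
apply_moves([
  [0, 0.001, -0.0075, 0, 0, 0, 0],
  [0, 0.004, -0.015, 0, 0, 0, 0],
  [0, 0.007, -0.022, 0, 0, 0, 0],
  [0, 0.011, -0.029, 0, 0, 0, 0],
  [0, 0.014, -0.033, 0, 0, 0, 0],
  [0, 0.014, -0.033, 0, 0, 0, 0],
  [0, 0.014, -0.02, 0, 0, 0, 0],
  [0, -0.03, -0.015, 0, 0, 0, 0.03],
  [0, -0.07, -0.015, 0, 0, 0, 0.06],
  [0, -0.11, -0.015, 0.12, 0, 0, 0.06],
  [0, -0.11, -0.015, 0.12, 0, 0, 0.06],
])

```text
time_s: 4.93
tool_pos: [0.6336, -0.1191, 0.2257]
tool_rot: [[-0.994, -0.046, 0.096], [-0.106, 0.534, -0.839], [-0.012, -0.844, -0.536]]
contact_force: [1.5, 0.8, 1.6]
gripper_width: 0.277
```

```bash
python3 st.py
python3 - <<'E'
from h import *
f=grab_frame("side");crop(f,280,150,160,140,4.2,"pics/s5.png")
f=grab_frame("top");crop(f,280,150,160,120,4,"pics/t5.png")
E
```

```text
4.9333 [ 0.6336 -0.1191  0.2257] [ 0.39  0.89 -0.1   1.37 -0.48  1.17 -0.89] [1.46 0.8  1.58] 0.27665738247844257
[[-0.994 -0.046  0.096]
 [-0.106  0.534 -0.839]
 [-0.012 -0.844 -0.536]]
```

View pics/s5.png

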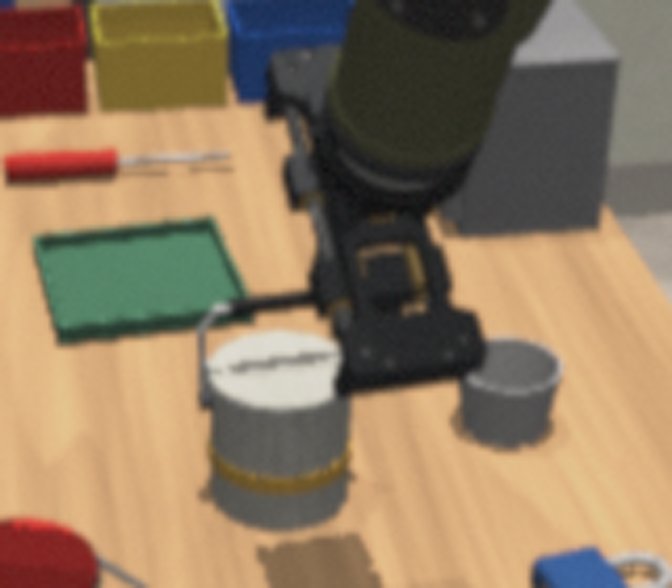

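View pics/t5.png

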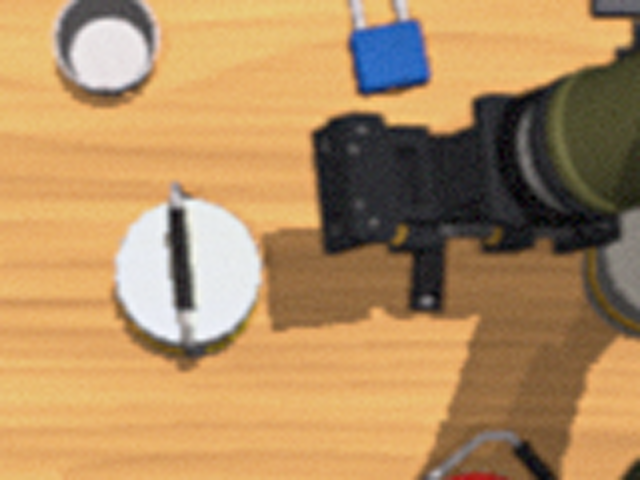

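The bail stands upright, with the sleeve at top-view pixel (325,214.5), and the canister is upright and in place. Next I'll measure the sleeve and plan the grasp from above.

Run:
```python
from h import *
f=grab_frame("top")
T=lambda x,y:(280+(x-1.5)/4,150+(y-1.5)/4)
a=onz(f,*T(175,207),.14);b=onz(f,*T(185,308),.14);c=(a+b)/2;v=a-b
print(a,b,c,np.linalg.norm(v),np.degrees(np.arctan2(v[1],v[0])))
R=pose(-83.5,0)
for z in(.26,.146):print(rel([c[0],c[1],z],R))
```

```text
[0.64772097 0.01340432 0.14      ] [0.58517463 0.00674534 0.14      ] [0.6164478  0.01007483 0.14      ] 0.06289981513843697 6.077088463647512
[-1.400e-03  3.310e-02 -1.257e-01  5.793e-01 -1.300e-03  5.000e-04]
[-1.500e-03  1.285e-01 -6.320e-02  5.793e-01 -1.300e-03  5.000e-04]
```

Emit:
apply_moves([
  [0, 0.0, -0.06, 0.2, 0, 0, 0.07],
  [0, 0.02, -0.126, 0.4, 0, 0, 0.07],
  [0, 0.033, -0.126, 0.579, 0, 0, 0.07],
  [0, 0.033, -0.126, 0.579, 0, 0, 0.07],
  [-0.001, 0.033, -0.126, 0.579, 0, 0, 0.07],
  [-0.001, 0.033, -0.126, 0.579, 0, 0, 0.07],
  [-0.001, 0.033, -0.126, 0.579, 0, 0, 0.07],
])

```text
time_s: 5.67
tool_pos: [0.615, 0.0126, 0.2587]
tool_rot: [[-0.993, -0.005, 0.116], [-0.116, 0.001, -0.993], [0.005, -1.0, -0.002]]
contact_force: [0.7, -0.8, 0.2]
gripper_width: 0.795
```

```bash
python3 st.py;python3 - <<'E'
from h import *
f=grab_frame("side");crop(f,280,150,160,140,4.2,"pics/s6.png")
R=pose(-83.5,0)
print(rel([.6165,.0095,.146],R))
E
```

```text
5.6667 [0.615  0.0126 0.2587] [-0.21  0.69  0.21  1.61 -0.18  0.86 -1.38] [ 0.67 -0.79  0.17] 0.7949965576148649
[[-0.993 -0.005  0.116]
 [-0.116  0.001 -0.993]
 [ 0.005 -1.    -0.002]]
[-0.0017  0.113   0.0004  0.0011 -0.0018  0.0043]
```

View pics/s6.png

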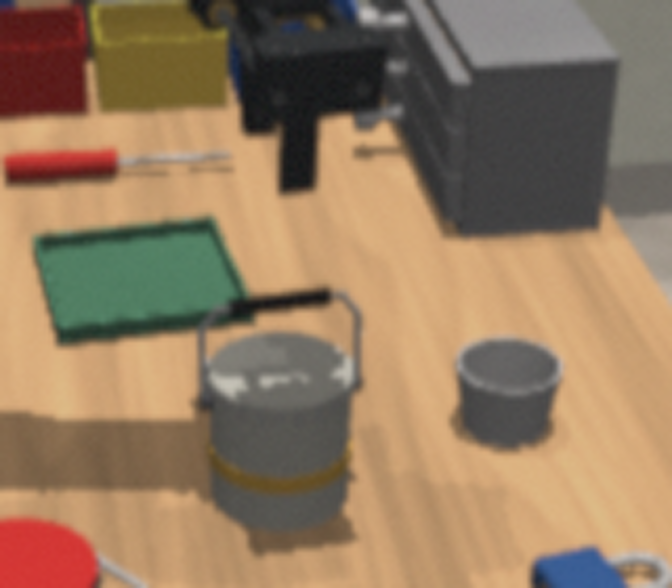

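The gripper hangs above the upright bail (sleeve at crop (280,300)) and is lined up with it. Now I'll go down and close.

Emit:
apply_moves([
  [0, 0.03, 0, 0, 0, 0, 0.07],
  [0, 0.06, 0, 0, 0, 0, 0.07],
  [-0.001, 0.09, 0, 0, 0, 0, 0.07],
  [-0.001, 0.113, 0, 0, 0, 0, 0.07],
  [-0.001, 0.113, 0, 0, 0, 0, 0.07],
  [-0.001, 0.113, 0, 0, 0, 0, 0.04],
  [-0.001, 0.113, 0, 0, 0, 0, 0.02],
  [-0.001, 0.113, 0, 0, 0, 0, 0],
  [-0.001, 0.113, 0, 0, 0, 0, 0],
  [-0.001, 0.113, 0, 0, 0, 0, 0],
  [-0.001, 0.113, 0, 0, 0, 0, 0],
  [-0.001, 0.113, 0, 0, 0, 0, 0],
])

```text
time_s: 6.72
tool_pos: [0.6173, 0.0115, 0.1481]
tool_rot: [[-0.994, 0.0, 0.113], [-0.113, 0.001, -0.994], [-0.0, -1.0, -0.001]]
contact_force: [-0.3, 0.9, 0.6]
gripper_width: 0.289
```

```bash
python3 st.py
```

```text
6.7167 [0.6173 0.0115 0.1481] [-0.18  0.83  0.17  1.7  -0.21  0.63 -1.36] [-0.34  0.92  0.56] 0.2894836865746251
[[-0.994  0.     0.113]
 [-0.113  0.001 -0.994]
 [-0.    -1.    -0.001]]
```

Emit:
apply_moves([
  [0, 0, 0, 0, 0, 0, 0],
  [0, 0, 0, 0, 0, 0, 0],
  [0, 0, 0, 0, 0, 0, 0],
  [0, 0, 0, 0, 0, 0, 0],
  [0, 0, 0, 0, 0, 0, 0],
])

```text
time_s: 7.13
tool_pos: [0.6171, 0.0113, 0.1476]
tool_rot: [[-0.994, -0.001, 0.113], [-0.113, 0.001, -0.994], [0.001, -1.0, -0.001]]
contact_force: [0.5, 0.9, 0.8]
gripper_width: 0.122
```

Emit:
apply_moves([
  [0, -0.006, 0, 0, 0, 0, 0],
  [0, -0.012, 0, 0, 0, 0, 0],
  [0, -0.02, 0, 0, 0, 0, 0],
  [0, -0.03, 0, 0, 0, 0, 0],
  [0, -0.04, 0, 0, 0, 0, 0],
  [0, -0.05, 0, 0, 0, 0, 0],
  [0, -0.06, 0, 0, 0, 0, 0],
  [0, -0.06, 0, 0, 0, 0, 0],
  [0, -0.06, 0, 0, 0, 0, 0],
  [0, -0.06, 0, 0, 0, 0, 0],
])

```text
time_s: 7.97
tool_pos: [0.6167, 0.0113, 0.2074]
tool_rot: [[-0.994, -0.001, 0.113], [-0.113, 0.001, -0.994], [0.001, -1.0, -0.001]]
contact_force: [-0.4, -0.3, -2.6]
gripper_width: 0.125
```

```bash
python3 st.py;python3 - <<'E'
from h import *
f=grab_frame("side");cv2.imwrite("pics/s7.png",f["pixels"][:,:,::-1])
for i in range(3):
  grab_frame("top");print(sense()["contact_force"].round(2),sense()["torque"].round(2))
E
```

```text
7.9667 [0.6167 0.0113 0.2074] [-0.2   0.75  0.19  1.66 -0.19  0.75 -1.37] [-0.42 -0.32 -2.63] 0.12497672452482829
[[-0.994 -0.001  0.113]
 [-0.113  0.001 -0.994]
 [ 0.001 -1.    -0.001]]
[-0.62 -0.14 -3.29] [ 0.04 -0.   -0.02]
[ 0.37  0.47 -3.88] [ 0.04  0.   -0.  ]
[ 0.49  0.54 -2.62] [0.05 0.02 0.06]
```

View pics/s7.png

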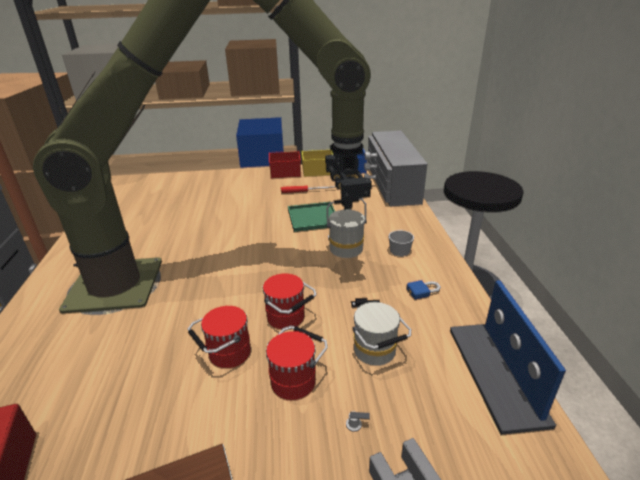

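The side view shows canister L hanging level at (347,233), clear of the table. The force is about -3.1 N (~0.3 kg), so this is the almost empty one. I'll set it back exactly where it was.

Emit:
apply_moves([
  [0, 0.012, 0, 0, 0, 0, 0],
  [0, 0.024, 0, 0, 0, 0, 0],
  [0, 0.036, 0, 0, 0, 0, 0],
  [0, 0.046, 0, 0, 0, 0, 0],
  [0, 0.053, 0, 0, 0, 0, 0],
  [0, 0.057, 0, 0, 0, 0, 0],
  [0, 0.06, 0, 0, 0, 0, 0],
  [0, 0.061, 0, 0, 0, 0, 0],
  [0, 0.061, 0, 0, 0, 0, 0],
])

```text
time_s: 8.92
tool_pos: [0.6173, 0.0115, 0.1479]
tool_rot: [[-0.994, 0.0, 0.113], [-0.113, 0.001, -0.994], [-0.0, -1.0, -0.001]]
contact_force: [-1.4, 0.1, 4.0]
gripper_width: 0.118
```

Emit:
apply_moves([
  [0, 0, 0, 0, 0, 0, 0.06],
  [0, 0, 0, 0, 0, 0, 0.06],
  [0, 0, 0, 0, 0, 0, 0.06],
  [0, 0, 0, 0, 0, 0, 0.06],
  [0, 0, 0, 0, 0, 0, 0.06],
  [0, 0, 0, 0, 0, 0, 0.06],
  [0, -0.03, 0, 0, 0, 0, 0.06],
  [0, -0.06, 0, 0, 0, 0, 0.06],
  [0, -0.1, 0, 0, 0, 0, 0.06],
  [0, -0.14, 0, 0, 0, 0, 0],
  [0, -0.14, 0, 0, 0, 0, 0],
])

```text
time_s: 9.83
tool_pos: [0.6216, 0.0105, 0.2947]
tool_rot: [[-0.994, 0.014, 0.112], [-0.112, 0.001, -0.994], [-0.014, -1.0, 0.001]]
contact_force: [1.2, 0.3, 0.0]
gripper_width: 0.552
```

```bash
python3 st.py;python3 - <<'E'
from h import *
f=grab_frame("side");cv2.imwrite("pics/s8.png",f["pixels"][:,:,::-1])
f=grab_frame("top");cv2.imwrite("pics/t8.png",f["pixels"][:,:,::-1])
for n,p in dict(r1=(400,286),r2=(474,283),r3=(439,337)).items(): print(n,onz(f,*p,.095).round(3))
E
```

```text
9.8333 [0.6216 0.0105 0.2947] [-0.22  0.65  0.23  1.57 -0.17  0.93 -1.39] [1.17 0.28 0.04] 0.5516459534960725
[[-0.994  0.014  0.112]
 [-0.112  0.001 -0.994]
 [-0.014 -1.     0.001]]
r1 [ 0.444 -0.178  0.095]
r2 [ 0.453 -0.361  0.095]
r3 [ 0.32  -0.272  0.095]
```

View pics/s8.png

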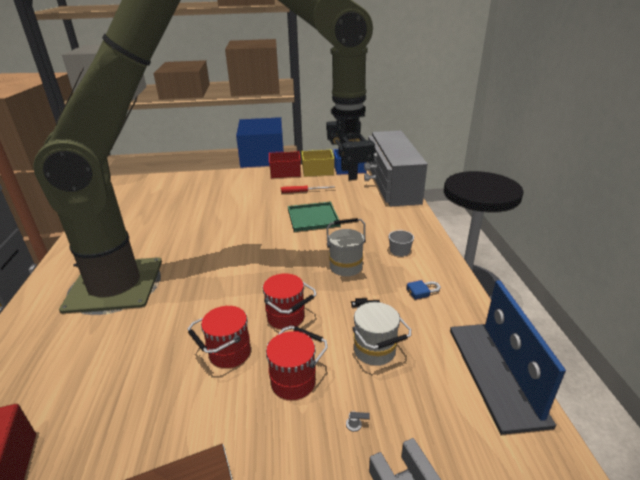

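View pics/t8.png

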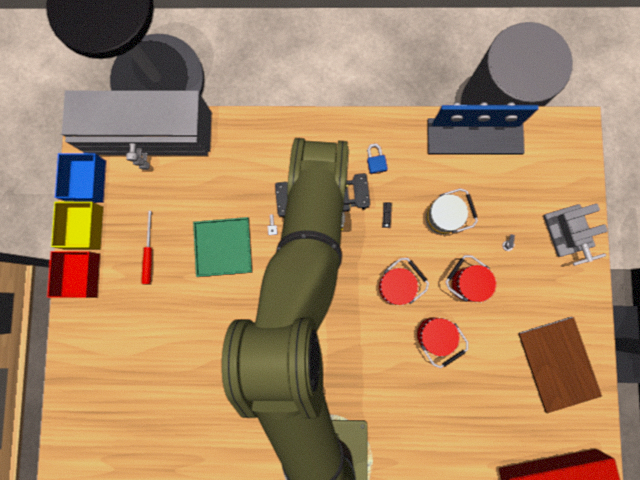

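R must then be the full one. Its sleeve is further out, so I'll come in obliquely under it, with the wrist nearer the base. First I'll work out the pose and check clearance for the gripper body.

```bash
cat >> h.py <<'E'
def obl(az,tilt,yc_deg):
    a=np.radians(az);t=np.radians(tilt);d=np.array([np.sin(t)*np.cos(a),np.sin(t)*np.sin(a),-np.cos(t)])
    yc=np.array([np.cos(np.radians(yc_deg)),np.sin(np.radians(yc_deg)),0])
    n=np.cross(d,yc);n/=np.linalg.norm(n);n=n if n[2]>0 else -n
    z=-n;return np.stack([np.cross(d,z),d,z],1)
E
python3 - <<'E'
from h import *
H=np.array([.6315,-.3035,.078]);a=np.radians(-72.2);o=np.array([np.cos(a),np.sin(a),0])
sl=np.array([.651,-.364,.0787])
for az in(65,72):
  R=obl(az,45,17.8);d=R[:,1];n=-R[:,2];base=sl-d*.013-n*.0235
  print(az,R.round(3).tolist(),"n.o,n.up",n@o,n[2],"d.o",d@o)
  for nm,p in dict(high=base-d*.1-n*.02+[0,0,.12],far=base-d*.1-n*.02,stand=base-n*.02,contact=base).items():
    cs=[p-d*b+R[:,2]*j+R[:,0]*k for b in(.039,.15) for j in(-.0935,.0935) for k in(-.0375,.0375)]
    print(nm,p.round(3),"wrist",(p-d*.22).round(3),rel(p,R))
    if nm!="high":print([c.round(3).tolist() for c in sorted(cs,key=lambda c:c[2])[:4]])
E
```

```text
65 [[-0.922, 0.299, 0.246], [0.003, 0.641, -0.768], [-0.387, -0.707, -0.592]] n.o,n.up -0.8062525089368497 0.5915715441373387 d.o -0.5188253627490704
high [ 0.628 -0.47   0.253] wrist [ 0.562 -0.611  0.408] [ 0.0445  0.035   0.479  -0.663  -0.0279  0.4169]
far [ 0.628 -0.47   0.133] wrist [ 0.562 -0.611  0.288] [ 0.0449  0.155   0.4791 -0.663  -0.0279  0.4169]
[[0.605, -0.566, 0.091], [0.674, -0.567, 0.12], [0.572, -0.638, 0.169], [0.641, -0.638, 0.198]]
stand [ 0.658 -0.406  0.062] wrist [ 0.592 -0.547  0.218] [ 0.0082  0.2259  0.4188 -0.663  -0.0279  0.4169]
[[0.635, -0.502, 0.02], [0.704, -0.503, 0.049], [0.601, -0.574, 0.098], [0.671, -0.574, 0.127]]
contact [ 0.653 -0.39   0.074] wrist [ 0.587 -0.531  0.23 ] [ 0.0113  0.2141  0.403  -0.663  -0.0279  0.4169]
[[0.63, -0.487, 0.032], [0.699, -0.487, 0.061], [0.597, -0.558, 0.11], [0.666, -0.558, 0.139]]
72 [[-0.947, 0.219, 0.237], [-0.03, 0.672, -0.739], [-0.321, -0.707, -0.63]] n.o,n.up -0.7766596108177326 0.6299205100045944 d.o -0.5735087263824113
high [ 0.637 -0.472  0.251] wrist [ 0.589 -0.62   0.407] [ 0.0361  0.0367  0.4823 -0.7069 -0.0411  0.3379]
far [ 0.637 -0.472  0.131] wrist [ 0.589 -0.62   0.287] [ 0.0365  0.1567  0.4824 -0.7069 -0.0411  0.3379]
[[0.615, -0.569, 0.088], [0.686, -0.566, 0.112], [0.591, -0.643, 0.166], [0.662, -0.641, 0.19]]
stand [ 0.658 -0.405  0.06 ] wrist [ 0.61  -0.553  0.216] [ 0.0075  0.2276  0.4181 -0.7069 -0.0411  0.3379]
[[0.637, -0.501, 0.017], [0.708, -0.499, 0.041], [0.612, -0.576, 0.096], [0.683, -0.574, 0.12]]
contact [ 0.654 -0.39   0.073] wrist [ 0.606 -0.538  0.229] [ 0.0105  0.215   0.4028 -0.7069 -0.0411  0.3379]
[[0.632, -0.487, 0.03], [0.703, -0.484, 0.054], [0.608, -0.561, 0.108], [0.679, -0.559, 0.132]]
```

Run:
```python
from h import *
f=grab_frame("top");g=grab_frame("side")
crop(f,500,170,120,110,5,"pics/vt.png");crop(g,330,380,150,100,5,"pics/vs.png")
```

```text
(no output)
```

View pics/vt.png

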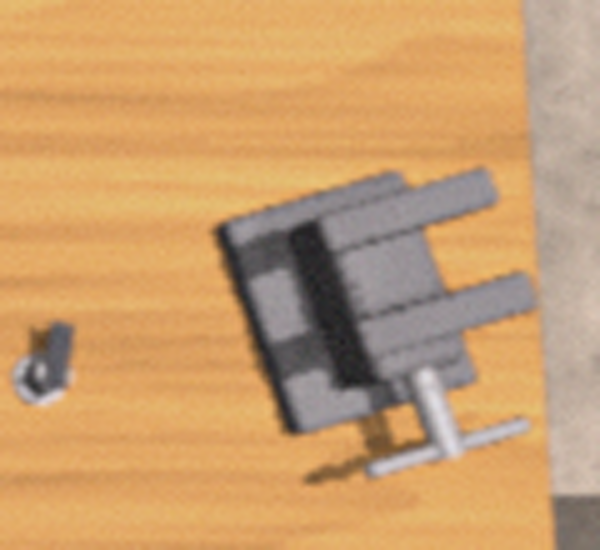

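View pics/vs.png

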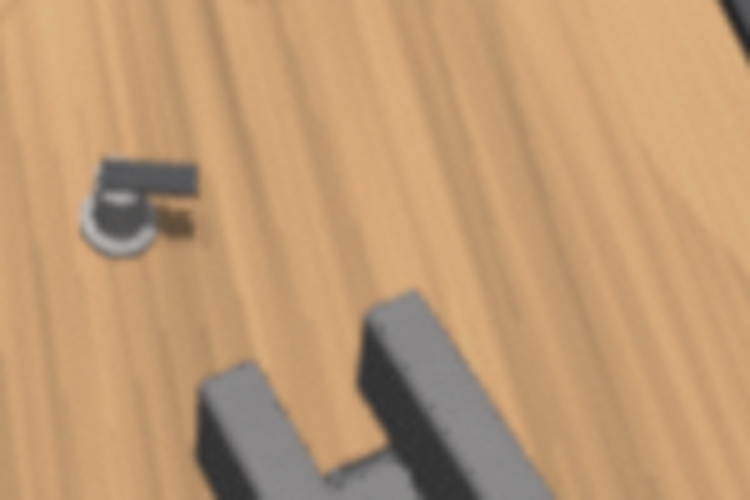

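Run:
```python
from h import *
f=grab_frame("top");g=grab_frame("side")
print(two(f,(500+325/5,170+230/5),g,(330+392/5,380+305/5)),two(f,(500+365/5,170+330/5),g,(330+230/5,380+375/5)))
print(onz(f,500+220/5,170+225/5,0.03),onz(f,500+295/5,170+430/5,0.03))
```

```text
(array([ 0.62103952, -0.58823394,  0.10449076]), np.float64(0.0005739060419046926)) (array([ 0.56988052, -0.60492672,  0.10536226]), np.float64(0.0013322916270763886))
[ 0.63548236 -0.56673758  0.03      ] [ 0.52728797 -0.60085584  0.03      ]
```

Run:
```python
from h import *
sl=np.array([.651,-.364,.0787])
R=obl(65,45,17.8);d=R[:,1];n=-R[:,2];base=sl-d*.013-n*.0235
for nm,p in dict(high=base-d*.05-n*.02+[0,0,.18],pre=base-d*.05-n*.02,stand=base-n*.02).items(): print(nm,p.round(3),rel(p,R))
```

```text
high [ 0.643 -0.438  0.278] [ 0.024   0.0069  0.4493 -0.6625 -0.0304  0.4243]
pre [ 0.643 -0.438  0.098] [ 0.0233  0.1869  0.4495 -0.6625 -0.0304  0.4243]
stand [ 0.658 -0.406  0.062] [ 0.0046  0.2222  0.4193 -0.6625 -0.0304  0.4243]
```

Emit:
apply_moves([
  [0.01, 0, 0.24, 0, 0, 0, 0],
  [0.01, 0, 0.24, 0, 0, 0, 0],
  [0.01, 0, 0.24, 0, 0, 0, 0],
  [0.01, 0, 0.24, 0, 0, 0, 0],
  [0.01, 0, 0.24, -0.1, 0, 0.05, 0],
  [0.02, 0, 0.45, -0.2, 0, 0.12, 0],
  [0.02, 0, 0.45, -0.33, -0.015, 0.21, 0],
  [0.024, 0.007, 0.449, -0.44, -0.02, 0.28, 0],
  [0.024, 0.007, 0.449, -0.55, -0.025, 0.35, 0],
  [0.024, 0.007, 0.449, -0.6625, -0.03, 0.424, 0],
  [0.024, 0.007, 0.449, -0.6625, -0.03, 0.424, 0],
  [0.024, 0.007, 0.449, -0.6625, -0.03, 0.424, 0],
])

```text
time_s: 11.13
tool_pos: [0.6375, -0.4496, 0.266]
tool_rot: [[-0.925, 0.303, 0.229], [0.018, 0.638, -0.77], [-0.38, -0.708, -0.596]]
contact_force: [-1.2, -0.7, -3.1]
gripper_width: 0.005
```

```bash
python3 st.py
python3 - <<'E'
from h import *
f=grab_frame("side");cv2.imwrite("pics/s9.png",f["pixels"][:,:,::-1])
sl=np.array([.651,-.364,.0787])
R=obl(65,45,17.8);d=R[:,1];n=-R[:,2];base=sl-d*.013-n*.0235
for nm,p in dict(high=base-d*.05-n*.02+[0,0,.18],pre=base-d*.05-n*.02,stand=base-n*.02).items(): print(nm,p.round(3),rel(p,R))
E
```

```text
11.1333 [ 0.6375 -0.4496  0.266 ] [ 0.86  1.14 -0.18  0.72 -0.58  1.57 -0.6 ] [-1.21 -0.67 -3.06] 0.0052482187506729784
[[-0.925  0.303  0.229]
 [ 0.018  0.638 -0.77 ]
 [-0.38  -0.708 -0.596]]
high [ 0.643 -0.438  0.278] [-0.0059 -0.0008 -0.0091  0.0001 -0.012  -0.0023]
pre [ 0.643 -0.438  0.098] [ 6.280e-02  1.263e-01  9.830e-02  1.000e-04 -1.200e-02 -2.300e-03]
stand [ 0.658 -0.406  0.062] [ 6.290e-02  1.763e-01  9.830e-02  1.000e-04 -1.200e-02 -2.300e-03]
```

View pics/s9.png

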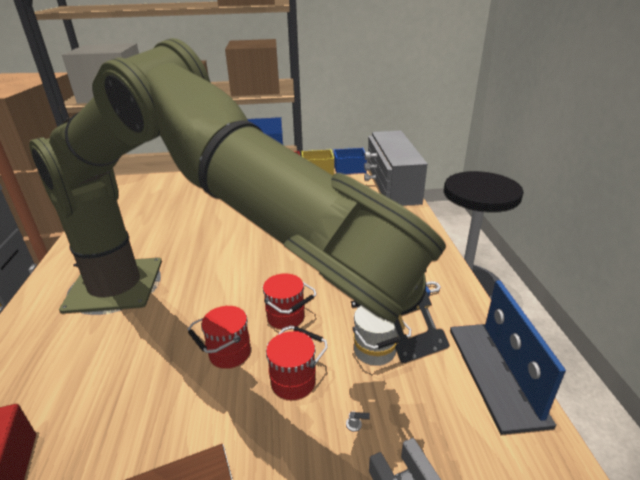

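Emit:
apply_moves([
  [0.014, 0.025, 0.021, 0, 0, 0, 0],
  [0.028, 0.05, 0.042, 0, 0, 0, 0],
  [0.042, 0.076, 0.064, 0, 0, 0, 0],
  [0.056, 0.102, 0.085, 0, 0, 0, 0],
  [0.07, 0.127, 0.107, 0, 0, 0, 0],
  [0.07, 0.127, 0.107, 0, 0, 0, 0],
  [0.07, 0.127, 0.107, 0, 0, 0, 0],
  [0.07, 0.127, 0.107, 0, 0, 0, 0],
])

```text
time_s: 11.85
tool_pos: [0.6458, -0.4378, 0.1018]
tool_rot: [[-0.919, 0.303, 0.25], [0.002, 0.64, -0.768], [-0.393, -0.706, -0.589]]
contact_force: [0.3, -0.3, 0.0]
gripper_width: 0.004
```

```bash
python3 st.py
python3 - <<'E'
from h import *
f=grab_frame("side");crop(f,300,260,160,120,5,"pics/s10.png")
f=grab_frame("top");crop(f,400,170,160,120,5,"pics/t10.png")
sl=np.array([.651,-.364,.0787])
R=obl(65,45,17.8);d=R[:,1];n=-R[:,2];base=sl-d*.013-n*.0235
for nm,p in dict(pre=base-d*.05-n*.02,stand=base-n*.02).items(): print(nm,p.round(3),rel(p,R))
E
```

```text
11.85 [ 0.6458 -0.4378  0.1018] [ 0.85  1.31 -0.19  0.8  -0.56  1.37 -0.44] [ 0.28 -0.26  0.02] 0.004315663632072367
[[-0.919  0.303  0.25 ]
 [ 0.002  0.64  -0.768]
 [-0.393 -0.706 -0.589]]
pre [ 0.643 -0.438  0.098] [ 0.0052  0.0039  0.0016 -0.0033  0.006  -0.0055]
stand [ 0.658 -0.406  0.062] [ 0.0055  0.0539  0.0015 -0.0033  0.006  -0.0055]
```

View pics/s10.png

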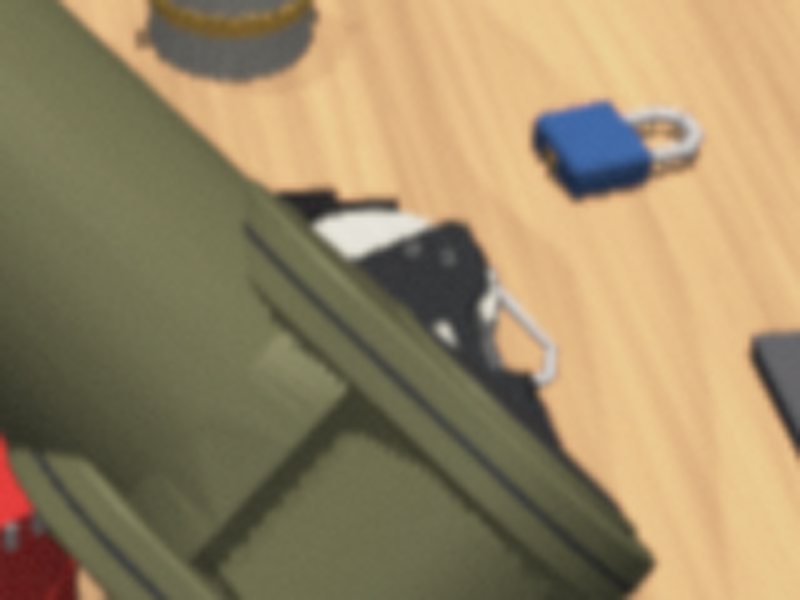

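View pics/t10.png

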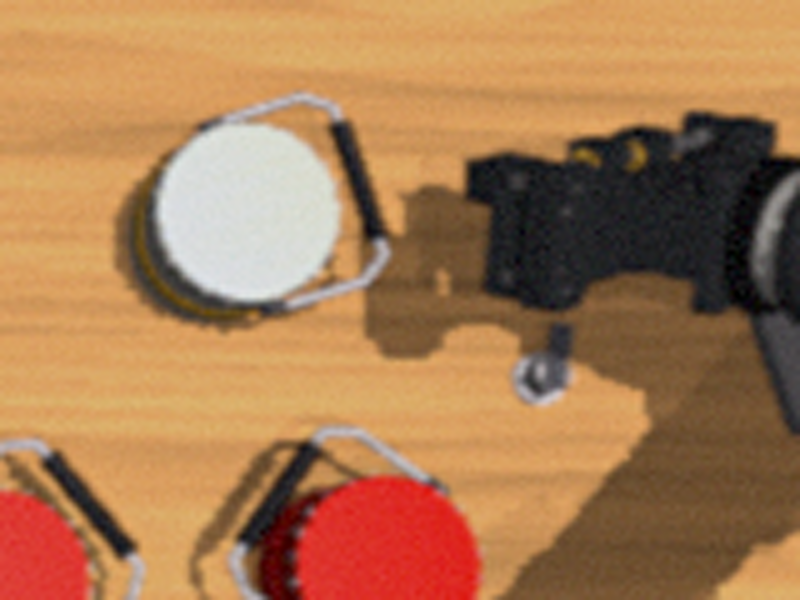

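The top crop shows the gripper outside the folded sleeve (360,180), clear of the cam lock (540,378) and the red can. Now I'll move in under the sleeve.

Emit:
apply_moves([
  [0.001, 0.012, 0, 0, 0, 0, 0],
  [0.001, 0.025, 0, 0, 0, 0, 0],
  [0.001, 0.037, 0, 0, 0, 0, 0],
  [0.001, 0.05, 0, 0, 0, 0, 0],
  [0.001, 0.05, 0, 0, 0, 0, 0],
  [0.001, 0.05, 0, 0, 0, 0, 0],
])

```text
time_s: 12.45
tool_pos: [0.6587, -0.4046, 0.0628]
tool_rot: [[-0.921, 0.3, 0.249], [0.002, 0.642, -0.766], [-0.39, -0.705, -0.592]]
contact_force: [-1.0, -0.4, -0.3]
gripper_width: 0.004
```

```bash
python3 st.py
python3 - <<'E'
from h import *
f=grab_frame("top");crop(f,400,170,160,120,5,"pics/t11.png")
R=obl(65,45,17.8);d=R[:,1];n=-R[:,2]
H=np.array([.6315,-.3035,.078]);a=np.radians(-72.2);o=np.array([np.cos(a),np.sin(a),0])
for ph in np.r_[0:1.6:.125]:
    sl=H+.062*(o*np.cos(ph)+np.array([0,0,np.sin(ph)]));print(ph.round(3),rel(sl-d*.013-n*.0235,R)[:3])
E
```

```text
12.45 [ 0.6587 -0.4046  0.0628] [ 0.82  1.33 -0.2   0.87 -0.58  1.27 -0.41] [-1.   -0.41 -0.35] 0.004087359562432561
[[-0.921  0.3    0.249]
 [ 0.002  0.642 -0.766]
 [-0.39  -0.705 -0.592]]
0.0 [ 0.0018  0.0019 -0.0205]
0.125 [-0.001  -0.0033 -0.0255]
0.25 [-0.0036 -0.0079 -0.0312]
0.375 [-0.0058 -0.0119 -0.0374]
0.5 [-0.0076 -0.0151 -0.0442]
0.625 [-0.009  -0.0176 -0.0514]
0.75 [-0.0099 -0.0193 -0.0589]
0.875 [-0.0104 -0.0201 -0.0666]
1.0 [-0.0104 -0.0201 -0.0744]
1.125 [-0.01   -0.0193 -0.082 ]
1.25 [-0.0091 -0.0176 -0.0896]
1.375 [-0.0077 -0.0151 -0.0968]
1.5 [-0.0059 -0.0119 -0.1036]
```

View pics/t11.png

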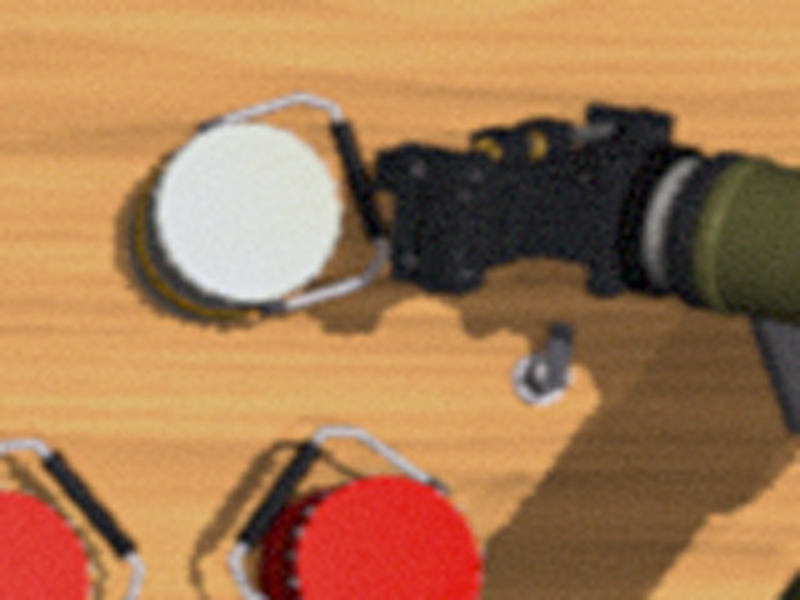

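Emit:
apply_moves([
  [0.002, 0.002, -0.013, 0, 0, 0, 0],
  [0, -0.001, -0.022, 0, 0, 0, 0],
  [-0.003, -0.006, -0.029, 0, 0, 0, 0],
  [-0.005, -0.01, -0.035, 0, 0, 0, 0],
  [-0.007, -0.014, -0.041, 0, 0, 0, 0],
  [-0.008, -0.016, -0.048, 0, 0, 0, 0],
  [-0.009, -0.018, -0.055, 0, 0, 0, 0],
  [-0.009, -0.018, -0.055, 0, 0, 0, 0],
])

```text
time_s: 13.17
tool_pos: [0.6481, -0.3748, 0.114]
tool_rot: [[-0.92, 0.302, 0.25], [0.002, 0.641, -0.767], [-0.392, -0.706, -0.591]]
contact_force: [1.1, -0.4, 0.4]
gripper_width: 0.003
```

```bash
python3 st.py
python3 - <<'E'
from h import *
f=grab_frame("top");crop(f,400,170,160,120,5,"pics/t12.png")
E
```

```text
13.1667 [ 0.6481 -0.3748  0.114 ] [ 0.82  1.22 -0.22  1.04 -0.59  1.21 -0.41] [ 1.07 -0.39  0.4 ] 0.0028637444219450896
[[-0.92   0.302  0.25 ]
 [ 0.002  0.641 -0.767]
 [-0.392 -0.706 -0.591]]
```

View pics/t12.png

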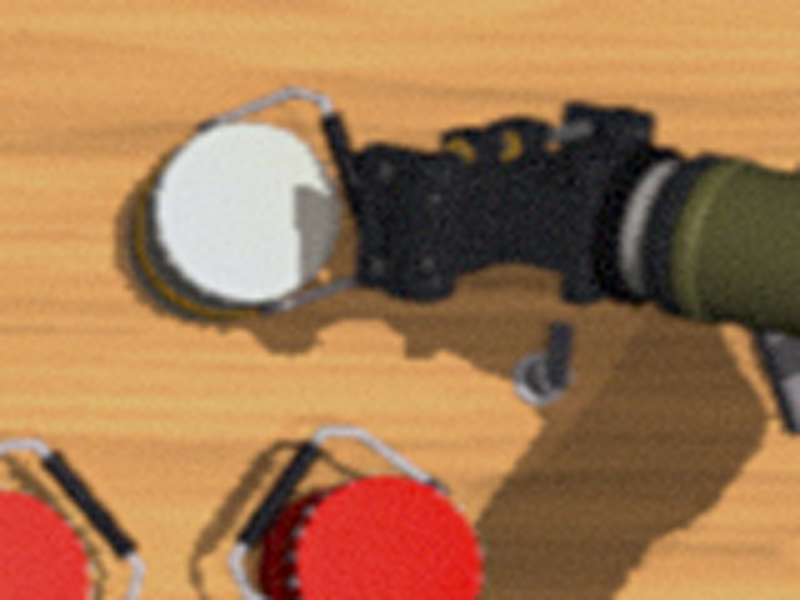

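The bail is lifting (sleeve end moved from (343,122) to (332,112)) and the can has stayed put. I'll continue.

Emit:
apply_moves([
  [-0.001, -0.002, -0.008, 0, 0, 0, 0],
  [-0.001, -0.002, -0.016, 0, 0, 0, 0],
  [-0.001, -0.002, -0.024, 0, 0, 0, 0],
  [0, 0, -0.032, 0, 0, 0, 0],
  [0.001, 0.002, -0.039, 0, 0, 0, 0],
  [0.002, 0.005, -0.046, 0, 0, 0, 0],
  [0.004, 0.008, -0.051, 0, 0, 0, 0],
  [0.005, 0.01, -0.054, 0, 0, 0, 0],
  [0.005, 0.01, -0.054, 0, 0, 0, 0],
])

```text
time_s: 13.97
tool_pos: [0.6323, -0.3264, 0.1349]
tool_rot: [[-0.921, 0.3, 0.248], [0.002, 0.642, -0.767], [-0.39, -0.705, -0.592]]
contact_force: [-1.2, 0.3, -0.4]
gripper_width: 0.003
```

```bash
python3 st.py
python3 - <<'E'
from h import *
f=grab_frame("top");crop(f,400,170,160,120,5,"pics/t13.png")
E
```

```text
13.9667 [ 0.6323 -0.3264  0.1349] [ 0.81  1.13 -0.24  1.23 -0.62  1.1  -0.37] [-1.17  0.27 -0.4 ] 0.0033229708718691756
[[-0.921  0.3    0.248]
 [ 0.002  0.642 -0.767]
 [-0.39  -0.705 -0.592]]
```

View pics/t13.png

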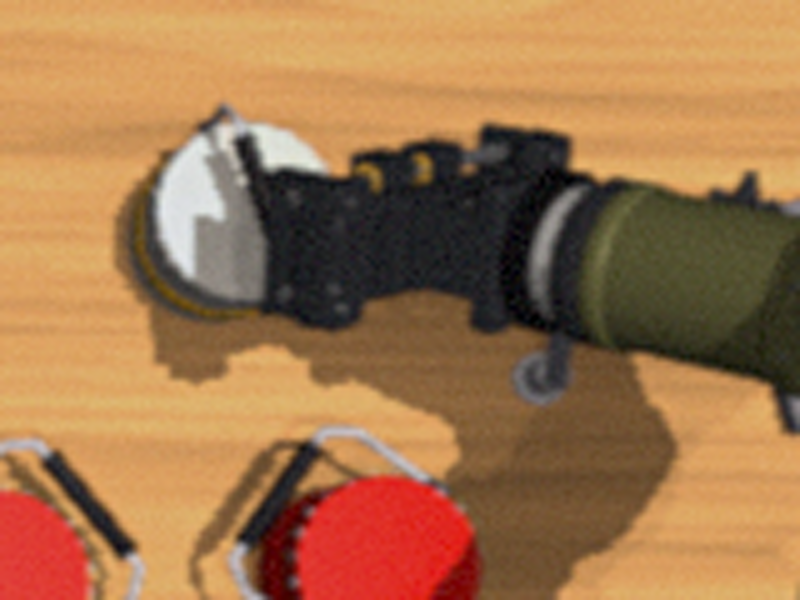

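The bail is close to upright, with the sleeve end at (243,140). I'll nudge it another 8 mm inward, then withdraw along the finger direction.

Emit:
apply_moves([
  [0.001, 0.002, -0.003, 0, 0, 0, 0],
  [0.002, 0.004, -0.0065, 0, 0, 0, 0],
  [0.002, 0.004, -0.0065, 0, 0, 0, 0],
  [0.001, 0, 0.006, 0, 0, 0, 0],
  [0, -0.03, 0.01, 0, 0, 0, 0],
  [0, -0.065, 0.01, 0, 0, 0, 0.03],
  [0, -0.1, 0.01, 0, 0, 0, 0.06],
  [0, -0.12, 0.01, 0, 0, 0, 0.07],
  [0, -0.12, 0.01, 0, 0, 0, 0.07],
])

```text
time_s: 14.77
tool_pos: [0.5982, -0.4179, 0.217]
tool_rot: [[-0.919, 0.308, 0.246], [0.005, 0.633, -0.774], [-0.394, -0.71, -0.584]]
contact_force: [-0.3, -1.0, 0.2]
gripper_width: 0.284
```

```bash
python3 st.py
python3 - <<'E'
from h import *
f=grab_frame("top");crop(f,400,170,160,120,5,"pics/t14.png")
f=grab_frame("side");crop(f,300,250,160,120,5,"pics/s14.png")
E
```

```text
14.7667 [ 0.5982 -0.4179  0.217 ] [ 0.89  1.08 -0.2   1.04 -0.57  1.35 -0.43] [-0.31 -1.03  0.17] 0.28408235050444847
[[-0.919  0.308  0.246]
 [ 0.005  0.633 -0.774]
 [-0.394 -0.71  -0.584]]
```

View pics/t14.png

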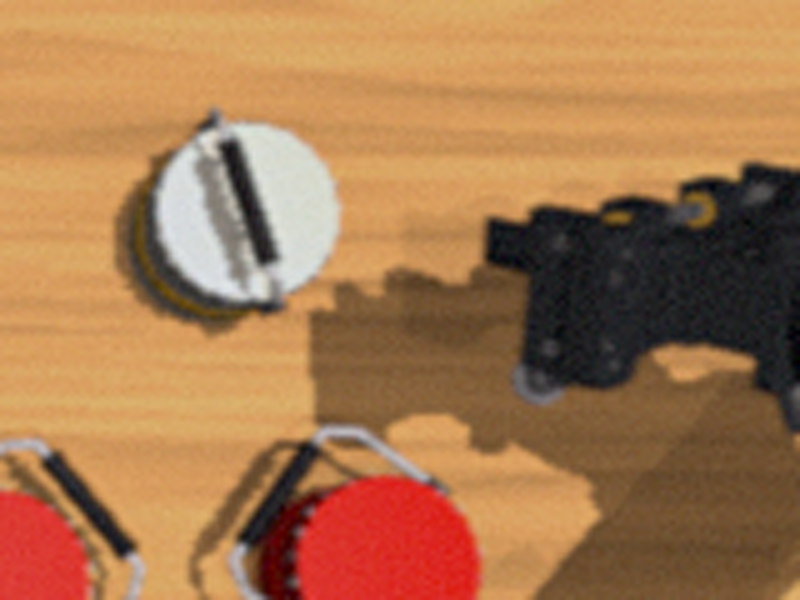

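View pics/s14.png

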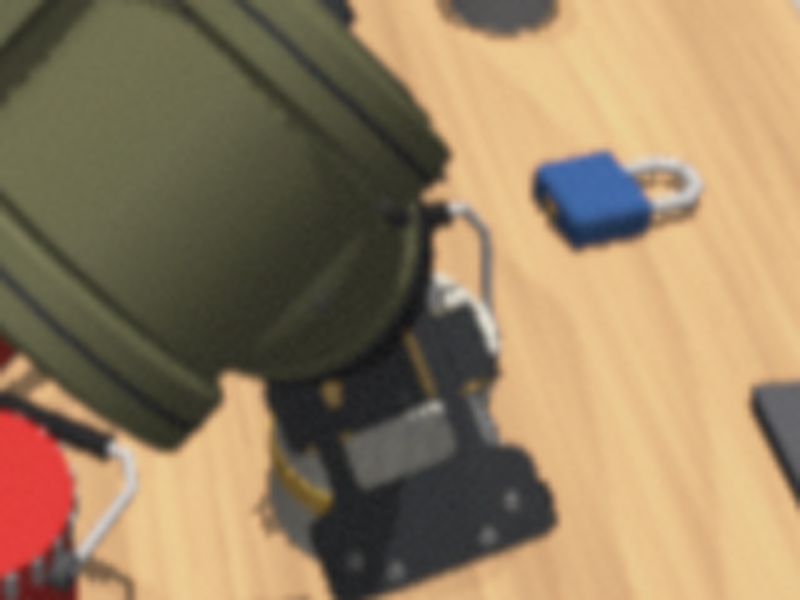

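The bail is upright (sleeve from (230,142) to (265,262) in the top crop) and the can has not moved.

Run:
```python
from h import *
f=grab_frame("top")
T=lambda x,y:(400+(x-2)/5,170+(y-2)/5)
a=onz(f,*T(230,142),.14);b=onz(f,*T(265,262),.14);c=(a+b)/2;v=a-b;yw=np.degrees(np.arctan2(v[1],v[0]))
print(c,np.linalg.norm(v),yw)
R=pose(yw-90,0)
for z in(.27,.146):print(rel([c[0],c[1],z],R))
```

```text
[ 0.62808803 -0.29319354  0.14      ] 0.061274857308291165 14.877366357701204
[-0.0487  0.0437 -0.1165  0.6338 -0.1087 -0.4704]
[-4.000e-04  1.311e-01 -4.290e-02  6.338e-01 -1.087e-01 -4.704e-01]
```

Emit:
apply_moves([
  [-0.01, -0.02, -0.02, 0.1, -0.02, -0.07, 0.075],
  [-0.02, -0.01, -0.05, 0.2, -0.035, -0.15, 0.075],
  [-0.03, 0.01, -0.08, 0.3, -0.05, -0.22, 0.075],
  [-0.04, 0.025, -0.1, 0.4, -0.07, -0.3, 0.075],
  [-0.048, 0.04, -0.116, 0.5, -0.086, -0.37, 0.075],
  [-0.049, 0.044, -0.116, 0.58, -0.1, -0.43, 0.075],
  [-0.049, 0.044, -0.116, 0.634, -0.109, -0.47, 0.075],
  [-0.049, 0.044, -0.116, 0.634, -0.109, -0.47, 0.075],
  [-0.049, 0.044, -0.116, 0.634, -0.109, -0.47, 0.075],
  [-0.049, 0.044, -0.116, 0.634, -0.109, -0.47, 0.075],
])

```text
time_s: 15.75
tool_pos: [0.6274, -0.2958, 0.2691]
tool_rot: [[-0.967, -0.001, 0.254], [-0.254, -0.001, -0.967], [0.001, -1.0, 0.001]]
contact_force: [0.2, -0.6, -0.2]
gripper_width: 0.854
```

```bash
python3 st.py
python3 - <<'E'
from h import *
f=grab_frame("side");crop(f,300,200,160,170,3.5,"pics/s15.png")
R=pose(16-90,0)
print(rel([.6285,-.295,.146],R))
E
```

```text
15.75 [ 0.6274 -0.2958  0.2691] [ 0.3   0.79  0.16  1.34 -0.13  1.03 -0.84] [ 0.16 -0.58 -0.24] 0.8544564895809713
[[-0.967 -0.001  0.254]
 [-0.254 -0.001 -0.967]
 [ 0.001 -1.     0.001]]
[-0.002   0.1234 -0.0017 -0.0018 -0.0242  0.0011]
```

View pics/s15.png

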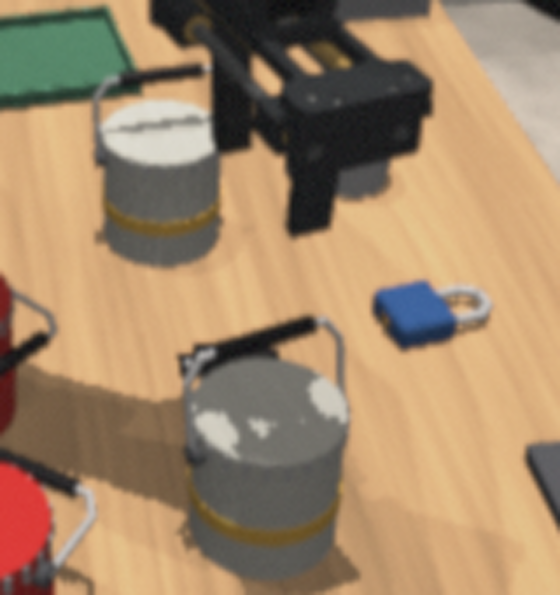

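The fingers straddle the upright bail (sleeve at crop (260,340)). Now I'll go down and close.

Emit:
apply_moves([
  [0, 0.03, 0, 0, -0.01, 0, 0.075],
  [-0.001, 0.06, 0, 0, -0.024, 0, 0.075],
  [-0.001, 0.09, 0, 0, -0.024, 0, 0.075],
  [-0.001, 0.123, 0, 0, -0.024, 0, 0.075],
  [-0.001, 0.123, 0, 0, -0.024, 0, 0.075],
  [-0.001, 0.123, 0, 0, -0.024, 0, 0],
  [-0.001, 0.123, 0, 0, -0.024, 0, 0],
  [-0.001, 0.123, 0, 0, -0.024, 0, 0],
  [-0.001, 0.123, 0, 0, -0.024, 0, 0],
  [-0.001, 0.123, 0, 0, -0.024, 0, 0],
  [-0.001, 0.123, 0, 0, -0.024, 0, 0],
  [-0.001, 0.123, 0, 0, -0.024, 0, 0],
])

```text
time_s: 16.8
tool_pos: [0.63, -0.2952, 0.1481]
tool_rot: [[-0.96, 0.002, 0.279], [-0.279, -0.003, -0.96], [-0.001, -1.0, 0.004]]
contact_force: [0.5, -0.5, -1.1]
gripper_width: 0.347
```

Emit:
apply_moves([
  [0, 0, 0, 0, 0, 0, 0],
  [0, 0, 0, 0, 0, 0, 0],
  [0, 0, 0, 0, 0, 0, 0],
  [0, 0, 0, 0, 0, 0, 0],
  [0, 0, 0, 0, 0, 0, 0],
])

```text
time_s: 17.22
tool_pos: [0.6297, -0.2951, 0.1473]
tool_rot: [[-0.96, 0.001, 0.279], [-0.279, -0.003, -0.96], [-0.0, -1.0, 0.003]]
contact_force: [-1.0, 0.1, -0.1]
gripper_width: 0.118
```

Emit:
apply_moves([
  [0, 0, 0.003, 0, 0, 0, 0],
  [0, 0, 0.006, 0, 0, 0, 0],
  [0, -0.005, 0.006, 0, 0, 0, 0],
  [0, -0.01, 0.006, 0, 0, 0, 0],
  [0, -0.016, 0.006, 0, 0, 0, 0],
  [0, -0.024, 0.006, 0, 0, 0, 0],
  [0, -0.034, 0.006, 0, 0, 0, 0],
  [0, -0.046, 0.006, 0, 0, 0, 0],
  [0, -0.06, 0.006, 0, 0, 0, 0],
  [0, -0.06, 0.006, 0, 0, 0, 0],
  [0, -0.06, 0.006, 0, 0, 0, 0],
])

```text
time_s: 18.13
tool_pos: [0.6321, -0.3013, 0.2091]
tool_rot: [[-0.96, 0.005, 0.278], [-0.278, -0.004, -0.96], [-0.003, -1.0, 0.005]]
contact_force: [1.5, 0.0, -8.5]
gripper_width: 0.12
```

```bash
python3 st.py;python3 - <<'E'
from h import *
f=grab_frame("side");cv2.imwrite("pics/s16.png",f["pixels"][:,:,::-1])
for i in range(3):
  grab_frame("top");print(sense()["contact_force"].round(2),sense()["torque"].round(2))
# carry plan: tray centre
R0=np.array(sense()["tool_rot"]);p=np.array([.5474,.286,0])
print(rel([.5474,.286,sense()["tool_pos"][2]],R0))
E
```

```text
18.1333 [ 0.6321 -0.3013  0.2091] [ 0.31  0.85  0.14  1.38 -0.13  0.91 -0.8 ] [ 1.48  0.02 -8.55] 0.11996823458855758
[[-0.96   0.005  0.278]
 [-0.278 -0.004 -0.96 ]
 [-0.003 -1.     0.005]]
[-0.36 -0.46 -7.94] [ 0.1   0.08 -0.  ]
[-0.83 -0.62 -8.15] [0.1  0.13 0.01]
[-0.59  0.09 -8.27] [ 0.06  0.13 -0.  ]
[-0.0836 -0.0009 -0.5863  0.      0.      0.    ]
```

View pics/s16.png

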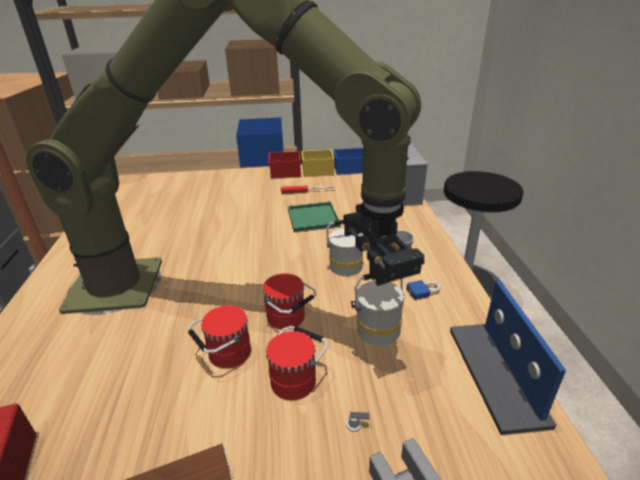

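The force is about -8.2 N (~0.83 kg), so R is confirmed full. In the side view it hangs level at (379,312). I'll raise it above L's bail and carry it slowly.

Emit:
apply_moves([
  [0, -0.008, 0, 0, 0, 0, 0],
  [0, -0.022, 0, 0, 0, 0, 0],
  [0, -0.04, 0, 0, 0, 0, 0],
  [0, -0.06, 0, 0, 0, 0, 0],
  [0, -0.08, 0, 0, 0, 0, 0],
  [0, -0.1, 0, 0, 0, 0, 0],
  [0, -0.12, 0, 0, 0, 0, 0],
  [0, -0.137, -0.004, 0, 0, 0, 0],
  [0, -0.148, -0.012, 0, 0, 0, 0],
  [-0.002, -0.153, -0.024, 0, 0, 0, 0],
  [-0.005, -0.155, -0.038, 0, 0, 0, 0],
  [-0.008, -0.155, -0.054, 0, 0, 0, 0],
])

```text
time_s: 19.33
tool_pos: [0.6232, -0.2444, 0.3618]
tool_rot: [[-0.96, 0.0, 0.279], [-0.279, -0.002, -0.96], [0.0, -1.0, 0.002]]
contact_force: [0.7, 0.5, -7.8]
gripper_width: 0.12
```

Emit:
apply_moves([
  [-0.0025, 0, -0.018, 0, 0, 0, 0],
  [-0.005, 0, -0.037, 0, 0, 0, 0],
  [-0.008, 0, -0.057, 0, 0, 0, 0],
  [-0.011, 0, -0.077, 0, 0, 0, 0],
  [-0.014, 0, -0.097, 0, 0, 0, 0],
  [-0.017, 0, -0.117, 0, 0, 0, 0],
  [-0.02, 0, -0.137, 0, 0, 0, 0],
  [-0.022, 0, -0.157, 0, 0, 0, 0],
  [-0.025, 0, -0.177, 0, 0, 0, 0],
  [-0.028, 0, -0.197, 0, 0, 0, 0],
  [-0.031, 0, -0.217, 0, 0, 0, 0],
  [-0.034, 0, -0.237, 0, 0, 0, 0],
])

```text
time_s: 20.33
tool_pos: [0.5887, -0.0061, 0.3604]
tool_rot: [[-0.96, -0.001, 0.28], [-0.28, -0.002, -0.96], [0.002, -1.0, 0.001]]
contact_force: [1.1, -1.1, -8.9]
gripper_width: 0.12
```

Emit:
apply_moves([
  [-0.003, 0, -0.02, 0, 0, 0, 0],
  [-0.006, 0, -0.04, 0, 0, 0, 0],
  [-0.009, 0, -0.06, 0, 0, 0, 0],
  [-0.012, 0, -0.08, 0, 0, 0, 0],
  [-0.015, 0, -0.1, 0, 0, 0, 0],
  [-0.018, 0, -0.12, 0, 0, 0, 0],
  [-0.021, 0, -0.14, 0, 0, 0, 0],
  [-0.024, 0, -0.16, 0, 0, 0, 0],
  [-0.027, 0, -0.18, 0, 0, 0, 0],
  [-0.03, 0, -0.2, 0, 0, 0, 0],
  [-0.033, 0, -0.218, 0, 0, 0, 0],
  [-0.035, 0, -0.234, 0, 0, 0, 0],
])

```text
time_s: 21.33
tool_pos: [0.5564, 0.2286, 0.3596]
tool_rot: [[-0.96, -0.002, 0.282], [-0.282, -0.002, -0.96], [0.002, -1.0, 0.001]]
contact_force: [-1.4, 0.4, -8.4]
gripper_width: 0.12
```

```bash
python3 st.py;python3 - <<'E'
from h import *
R0=np.array(sense()["tool_rot"]);print(rel([.5474,.286,sense()["tool_pos"][2]],pose(-74,0)))
E
```

```text
21.3333 [0.5564 0.2286 0.3596] [-0.57  0.56  0.18  1.52 -0.11  1.07 -1.65] [-1.4   0.44 -8.44] 0.11987245669497588
[[-0.96  -0.002  0.282]
 [-0.282 -0.002 -0.96 ]
 [ 0.002 -1.     0.001]]
[-0.0076 -0.0001 -0.0576 -0.0014  0.0062  0.0023]
```

Emit:
apply_moves([
  [-0.002, 0, -0.015, 0, 0, 0, 0],
  [-0.004, 0, -0.029, 0, 0, 0, 0],
  [-0.005, 0, -0.04, 0, 0, 0, 0],
  [-0.006, 0, -0.048, 0, 0, 0, 0],
  [-0.007, 0, -0.052, 0, 0, 0, 0],
  [-0.007, 0, -0.054, 0, 0, 0, 0],
  [-0.007, 0, -0.054, 0, 0, 0, 0],
  [-0.007, 0, -0.054, 0, 0, 0, 0],
  [-0.007, 0, -0.054, 0, 0, 0, 0],
  [-0.007, 0, -0.054, 0, 0, 0, 0],
])

```text
time_s: 22.17
tool_pos: [0.5508, 0.2781, 0.3607]
tool_rot: [[-0.961, 0.001, 0.277], [-0.277, -0.003, -0.961], [-0.0, -1.0, 0.004]]
contact_force: [0.2, -0.1, -7.9]
gripper_width: 0.118
```

```bash
python3 st.py;python3 - <<'E'
from h import *
f=grab_frame("side");crop(f,250,80,160,170,3.5,"pics/s17.png")
f=grab_frame("top");crop(f,160,170,160,120,5,"pics/t17.png")
print(rel([.5474,.286,sense()["tool_pos"][2]],pose(-74,0)))
E
```

```text
22.1667 [0.5508 0.2781 0.3607] [-0.64  0.59  0.18  1.47 -0.11  1.1  -1.73] [ 0.2  -0.08 -7.87] 0.11845821820334142
[[-0.961  0.001  0.277]
 [-0.277 -0.003 -0.961]
 [-0.    -1.     0.004]]
[ 0.0011 -0.     -0.0081 -0.0032  0.002  -0.0007]
```

View pics/s17.png

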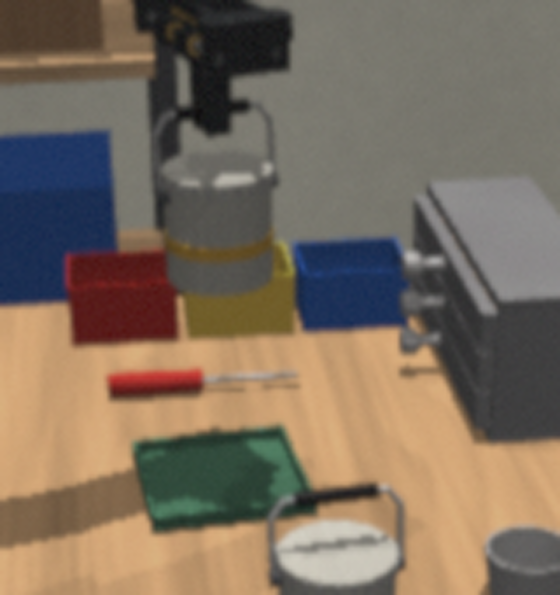

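View pics/t17.png

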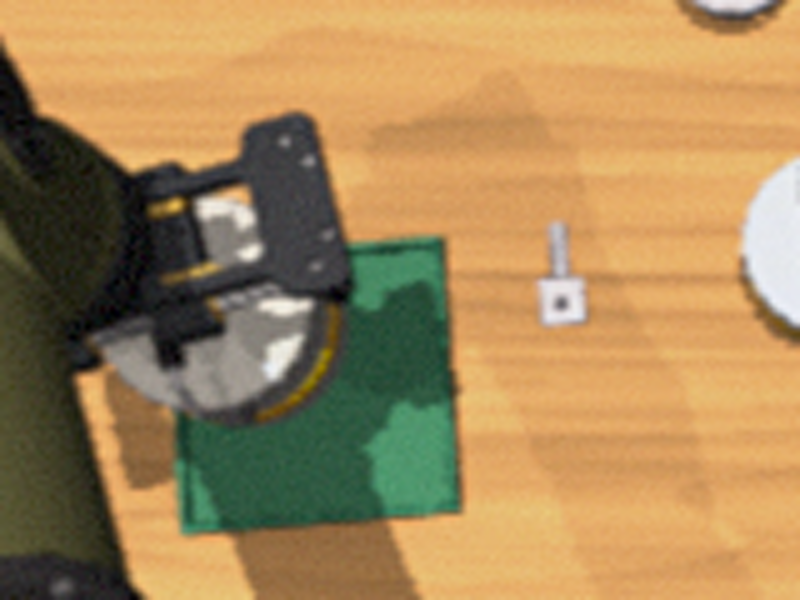

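The canister hangs level at (218,220) in the side crop, above the tray. I'll centre it the last 8 mm while lowering, and stop just above the floor.

Emit:
apply_moves([
  [0, 0.01, -0.002, 0, 0, 0, 0],
  [0.001, 0.027, -0.004, 0, 0, 0, 0],
  [0.001, 0.046, -0.006, 0, 0, 0, 0],
  [0.001, 0.065, -0.008, 0, 0, 0, 0],
  [0.001, 0.084, -0.008, 0, 0, 0, 0],
  [0.001, 0.103, -0.008, 0, 0, 0, 0],
  [0.001, 0.12, -0.008, 0, 0, 0, 0],
  [0.001, 0.135, -0.008, 0, 0, 0, 0],
  [0.001, 0.148, -0.008, 0, 0, 0, 0],
  [0.001, 0.158, -0.008, 0, 0, 0, 0],
  [0.001, 0.16, -0.008, 0, 0, 0, 0],
  [0.001, 0.16, -0.008, 0, 0, 0, 0],
])

```text
time_s: 23.27
tool_pos: [0.5471, 0.286, 0.1998]
tool_rot: [[-0.96, -0.0, 0.279], [-0.279, -0.004, -0.96], [0.001, -1.0, 0.003]]
contact_force: [1.2, -0.1, -7.8]
gripper_width: 0.124
```

```bash
python3 st.py;python3 - <<'E'
from h import *
f=grab_frame("side");crop(f,250,110,160,140,5,"pics/s18.png")
f=grab_frame("top");crop(f,160,170,160,120,5,"pics/t18.png")
print(rel([.5474,.286,sense()["tool_pos"][2]],pose(-74,0)))
E
```

```text
23.2667 [0.5471 0.286  0.1998] [-0.63  0.76  0.14  1.66 -0.14  0.73 -1.72] [ 1.16 -0.08 -7.78] 0.12434321422117948
[[-0.96  -0.     0.279]
 [-0.279 -0.004 -0.96 ]
 [ 0.001 -1.     0.003]]
[ 0.0007 -0.      0.0002 -0.0028  0.0031 -0.0017]
```

View pics/s18.png

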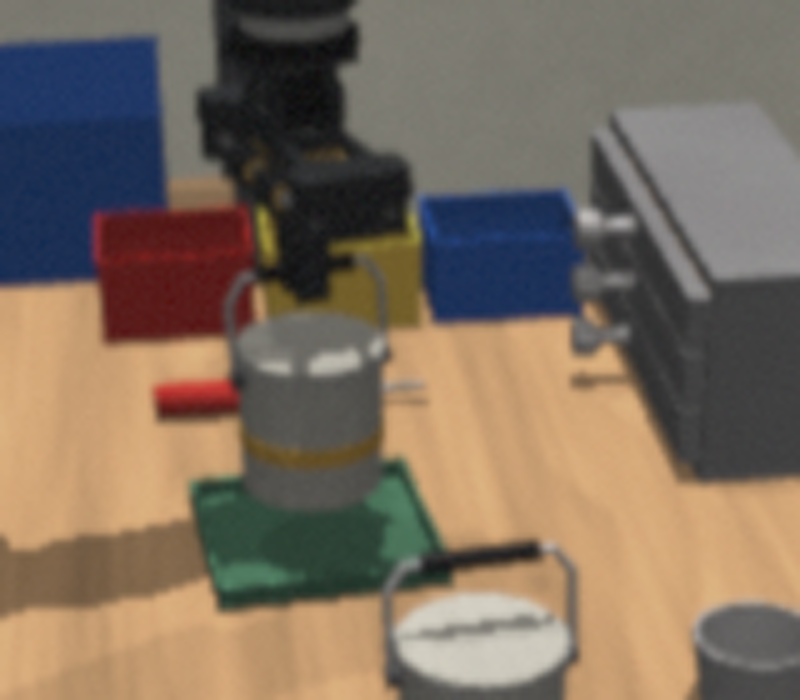

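View pics/t18.png

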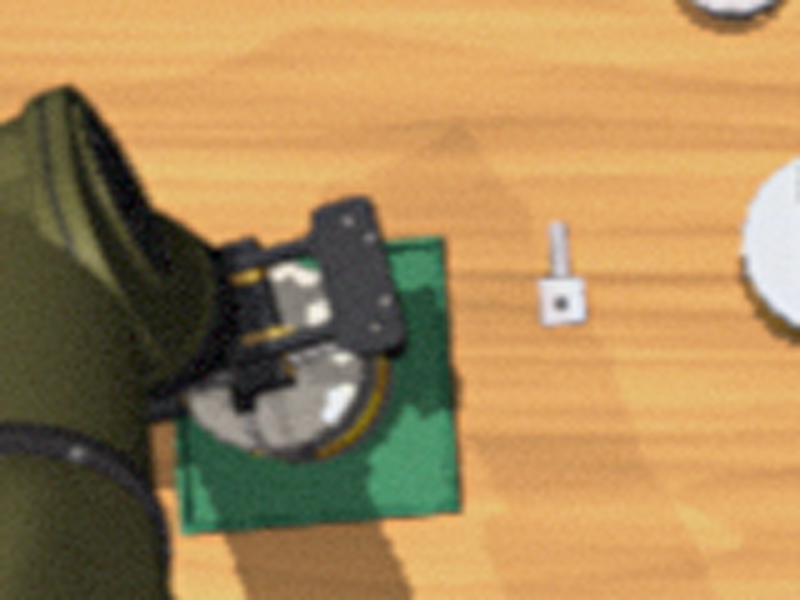

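It's level and over the tray centre, about 47 mm above touchdown. I'll lower the last part slowly.

Emit:
apply_moves([
  [0, 0.009, 0, 0, 0, 0, 0],
  [0, 0.018, 0, 0, 0, 0, 0],
  [0, 0.026, 0, 0, 0, 0, 0],
  [0, 0.033, 0, 0, 0, 0, 0],
  [0, 0.038, 0, 0, 0, 0, 0],
  [0, 0.041, 0, 0, 0, 0, 0],
  [0, 0.043, 0, 0, 0, 0, 0],
  [0, 0.0445, 0, 0, 0, 0, 0],
  [0, 0.046, 0, 0, 0, 0, 0],
  [0, 0.046, 0, 0, 0, 0, 0],
])

```text
time_s: 24.2
tool_pos: [0.5477, 0.286, 0.1546]
tool_rot: [[-0.96, 0.002, 0.278], [-0.278, -0.003, -0.96], [-0.001, -1.0, 0.003]]
contact_force: [-1.0, -0.0, -8.0]
gripper_width: 0.119
```

```bash
python3 st.py;python3 - <<'E'
from h import *
for i in range(2):
  grab_frame("top");print(sense()["contact_force"].round(2),sense()["tool_pos"])
E
```

```text
24.2 [0.5477 0.286  0.1546] [-0.63  0.82  0.12  1.69 -0.15  0.64 -1.71] [-0.97 -0.02 -8.04] 0.11915792848484903
[[-0.96   0.002  0.278]
 [-0.278 -0.003 -0.96 ]
 [-0.001 -1.     0.003]]
[ 0.45 -0.45 -8.09] [0.5477436  0.28598495 0.1547477 ]
[ 0.1  -0.18 -8.42] [0.54775114 0.28604825 0.15487942]
```

Emit:
apply_moves([
  [0, 0.0008, 0, 0, 0, 0, 0],
  [0, 0.0016, 0, 0, 0, 0, 0],
  [0, 0.0024, 0, 0, 0, 0, 0],
  [0, 0.003, 0, 0, 0, 0, 0],
  [0, 0.003, 0, 0, 0, 0, 0],
  [0, 0.003, 0, 0, 0, 0, 0],
])

```text
time_s: 24.8
tool_pos: [0.5479, 0.2866, 0.1525]
tool_rot: [[-0.96, 0.002, 0.279], [-0.279, -0.002, -0.96], [-0.002, -1.0, 0.002]]
contact_force: [-2.0, 0.1, 1.5]
gripper_width: 0.125
```

It has touched down: the force went from -8 N to +1.5 N. Now I'll release and rise.

Emit:
apply_moves([
  [0, 0, 0, 0, 0, 0, 0.07],
  [0, 0, 0, 0, 0, 0, 0.07],
  [0, 0, 0, 0, 0, 0, 0.07],
  [0, 0, 0, 0, 0, 0, 0.07],
  [0, 0, 0, 0, 0, 0, 0.07],
  [0, 0, 0, 0, 0, 0, 0.07],
  [0, 0, 0, 0, 0, 0, 0.07],
  [0, -0.02, 0, 0, 0, 0, 0.07],
  [0, -0.05, 0, 0, 0, 0, 0.07],
  [0, -0.09, 0, 0, 0, 0, 0.07],
  [0, -0.13, 0, 0, 0, 0, 0.07],
  [0, -0.17, 0, 0, 0, 0, 0.07],
])

```text
time_s: 25.8
tool_pos: [0.547, 0.2861, 0.3234]
tool_rot: [[-0.96, 0.001, 0.278], [-0.278, -0.003, -0.96], [0.0, -1.0, 0.003]]
contact_force: [0.6, -0.0, 0.3]
gripper_width: 0.79
```

Emit:
apply_moves([
  [0.04, 0, 0, 0, 0, 0, 0.07],
  [0.08, 0, 0, 0, 0, 0, 0.07],
  [0.12, 0, 0.03, 0, 0, 0, 0.07],
  [0.16, 0, 0.07, 0, 0, 0, 0.07],
  [0.16, 0, 0.11, 0, 0, 0, 0.07],
  [0.16, 0, 0.15, 0, 0, 0, 0.07],
  [0.16, 0, 0.15, 0, 0, 0, 0.07],
  [0.16, 0, 0.15, 0, 0, 0, 0.07],
  [0.16, 0, 0.15, 0, 0, 0, 0.07],
])

```text
time_s: 26.55
tool_pos: [0.4356, 0.0973, 0.3222]
tool_rot: [[-0.961, 0.002, 0.276], [-0.276, -0.002, -0.961], [-0.001, -1.0, 0.003]]
contact_force: [0.5, 0.2, -0.2]
gripper_width: 0.791
```

```bash
python3 st.py;python3 - <<'E'
from h import *
f=grab_frame("side");cv2.imwrite("pics/s19.png",f["pixels"][:,:,::-1])
f=grab_frame("top");cv2.imwrite("pics/t19.png",f["pixels"][:,:,::-1]);
E
```

```text
26.55 [0.4356 0.0973 0.3222] [-0.45  0.38  0.18  2.01 -0.09  0.76 -1.51] [ 0.5   0.17 -0.17] 0.7907949319417584
[[-0.961  0.002  0.276]
 [-0.276 -0.002 -0.961]
 [-0.001 -1.     0.003]]
```

View pics/s19.png

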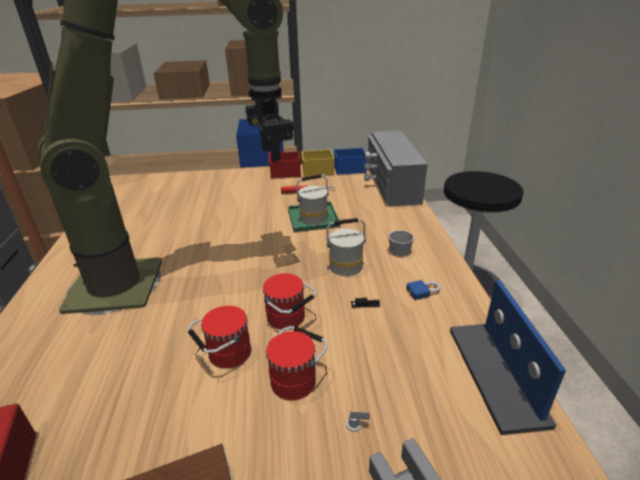

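View pics/t19.png

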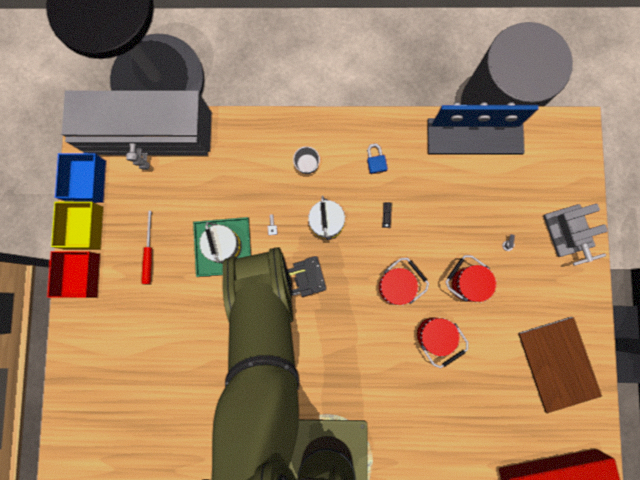

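The full canister stands upright in the tray at top-view (217,243) and side-view (313,205). The empty one is at (327,218), where it started, and the other objects are unmoved. One numeric check, then I'll hand in.

Run:
```python
from h import *
f=grab_frame("top");hsv=cv2.cvtColor(f["pixels"],cv2.COLOR_RGB2HSV)
m=cv2.inRange(hsv,(0,0,150),(180,60,255))
for (x0,x1,y0,y1,z) in((305,348,195,240,.095),(196,240,222,266,.1)):
    mm=np.zeros_like(m);mm[y0:y1,x0:x1]=m[y0:y1,x0:x1]
    p=cv2.findNonZero(cv2.morphologyEx(mm,cv2.MORPH_OPEN,np.ones((3,3))));c,r=cv2.minEnclosingCircle(p)
    print(c,r,onz(f,*c,z).round(4))
print(sign_off())
```

```text
(326.180419921875, 217.7577362060547) 18.312639236450195 [0.6143 0.0068 0.095 ]
(217.2547149658203, 242.7452850341797) 18.74509620666504 [0.5482 0.2805 0.1   ]
the job is handed in; nothing more can be done
None
```

The full canister is standing upright in the green tray, and the almost empty one is back on the table where it started. I handed the job in with the clock at about 27 s of the 72 s allowed.

- **Weighing:** I swung up both bails with the closed fingers and hefted each canister. The left one pulled about 3.1 N (~0.3 kg), so it is the almost empty one. The right one pulled about 8.2 N (~0.83 kg), so it is the full one.
- **Empty canister:** it was set down about 1 mm from its measured starting position.
- **Full canister:** its lid centre measured (0.548, 0.281) m, against a tray centre of (0.547, 0.286) m. It touched down gently: the wrist force went from -8 N to +1.5 N.
- **Final pictures:** both canisters were upright, the other objects looked unmoved, and the gripper was clear of everything.

**Disagreements and failures:**
- **Camera mismatch:** the first lid-centre estimates from the two cameras differed by about 7–8 mm in y. I used the top view, which agreed with the sleeve measurement.
- **Abandoned first approach:** my first tilted approach to the right canister was out of the arm's reach. I did the left one first and then reached the right one from an oblique angle.

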